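Set the centrifuge speed selector to 6 and start the run

ROBOT

A 6-joint arm with a two-finger parallel gripper is mounted at the origin on the work surface. World frame = base frame: x ahead of the robot, y to its left, z up, the work surface at z = 0. Lengths are in mm, angles in rad, forces in N, time in s.
With the tool pointing down it reaches from about 300 to 775 mm from the base axis. Payload 14.6 kg.
Tool frame: the origin (TCP) lies on the centre line of the jaws, within the pads' length; the fingertips stand bot.tip_reach ahead of it and the grasp point (between the pads) lies 8 mm behind it (bot.tip_reach is the distance from the TCP to the fingertips, in mm); y points along the fingers, z is the direction in which the jaws open and shut, and the axes are right-handed (so a half turn about y gives the same grasp; the last joint's range is limited). The gripper opens to 94 mm and grips with 3 to 60 N. Pads are 16 mm wide; open, the fingers measure 119 mm over their backs; the gripper's body (75 mm by 177 mm) begins 78 mm behind the grasp point.
Start: joints at [1.051, 0.3, 1.521, -0, 1.321, -0.067], TCP at [240.613, 494.565, 180.146] pointing down, gripper open.
Joint ranges: [-3.03, 3.03], [-0.79, 2.21], [0.23, 2.52], [-1.04, 4.18], [0, 3.07], [-2.55, 2.55]. Speed limits (rad/s): [2.22, 2.22, 2.57, 3.14, 3.14, 3.14].

INTERFACE

Orientations are given as a 3x3 rotation matrix whose columns are the frame's x, y, z axes.
In Python, from plant import sensors, vision, bot gives the robot as it stands.
- The arm moves only by the tool jog_arm, never from a script. Its argument "steps" is a list of rows, each an object with "translation": the shift along the world's x, y, z in units of 25 mm (1.0 is 25 mm), a list of three; "rot": the turn, a rotation vector about the world's x, y, z in units of 6 degrees (1.0 is 6 degrees), a list of three; "grip": the opening in per cent of the stroke, from 0 (shut) to 100 (fully open). In form: [{"translation": [tx, ty, tz], "rot": [rx, ry, rz], "grip": grip}, ...]. A call has 1 to 20 rows; each row shifts and turns the commanded pose from where the row before left it; what a row does not reach is not made up. A row lasts 1/12 s, in which the tool goes at most 41.7 mm and 7.16 degrees, less where a joint would pass 70% of its speed; a pose out of reach is approached as far as the arm can. A call is refused whole if a number of a shift passes 1 or a number of a turn 1, either way. A call with a gripper value outside its range is refused whole. The fingers move at their own pace and stop on an object; "force" is the grip in N (left out, the last holds). Time passes only in rows, so rows that do not move let the fingers close. It gives the time, the measured TCP pose, the force and the opening at its end, in the units of the state.
- sensors.get_state(): the state, without advancing time (a new reading comes with each control period).
- vision.get_image(name): name is "scene" or "top" or "wrist"; returns the picture (480x640x3 uint8, red, green, blue); there is no depth.
- vision.calibration(name): a dict with "intrinsics" (3x3 intrinsics, pixels), "rvec" (rotation vector, rad) and "tvec" (3), from world to camera coordinates, as OpenCV has them; the wrist camera has in their place "hand_eye" (4x4, takes a point from camera to tool coordinates, whose origin is the TCP and whose axes are the tool frame's). Camera axes: x right, y down, z forward; pixel columns grow to the right and rows downward; lengths in mm; the calibration is good to about 2 mm. A picture is of the moment at which its call begins: read the wrist's pose just before it. calibration takes no time and is no camera call.
- bot.job_done(): hands the job in, once; it reports no verdict.
Trained networks look in the newest picture that a camera, given by its name, has taken for a name from the list of things; names that differ only in an ending like _2 or _b are one class to them, and where a whole thing is asked for, a point or a joint stands for the part that bears it (a point fixed in the world has none). Each returns a list of dicts, best first, with "confidence" (0 to 1); they miss things now and then, are a little off and sometimes report something else, mostly with a low value. They report only what shows in the picture. A call takes as long as a camera call.
- vision.silhouettes(name, camera): "pixels" (480x640 bool, what is visible of it) and "xy" ([column, row] in pixels, amid what is visible of it).
- vision.mark_of(name, camera): "xy" ([column, row] in pixels: a listed point, or the origin of a listed thing).
The state is a dict: "time_s": time; "joints": joint angles; "joint_vel": joint speeds; "joint_efforts": joint torques, N m; "ee_pos": TCP position; "eef_rot": TCP orientation; "force": force on the tool from outside, world axes, zero at the start; "moment": the same for the moment, N m; "width": finger opening in mm.
Only numpy, scipy, OpenCV 4.12 (cv2) and the standard library are available. Lean on these libraries where they do the work, as an engineer would, in place of code of your own. Each camera call takes 0.05 s, during which the arm holds its last target.

TASK

The tubes are in and the lid is shut: with a fingertip, push the centrifuge's speed selector round clockwise, counting the clicks, until its pointer rests on the sixth white mark after the red zero bar, without ever clicking past it. Then press the green start button right in and let go. Do not grip the selector between the fingers, and leave the bottle, jar, beaker and tube rack where they stand.

Things in the scene. Friction and masses are not known exactly. Their poses are not given: they have to be found in the camera images.
- centrifuge: White benchtop centrifuge, fixed, 320 deep x 240 wide x 155 high. Origin: centre of its underside on the bench; x from its front (robot side) to its back, y left, z up. Its front is a dark blue panel rising at 15 degrees from x -160, z 55 to x -20, z 93 (outward normal -0.259, 0, 0.966); behind that the housing rises to z 125, the lid to 155. Selector on the panel's left half, button on its right.
- dial_axis (a point): On the selector's turning axis, 28 mm out of the panel (top of its bar); z = outward panel normal, x and y turn with the selector. It is a grey disc 62 mm across, 6 high, with a black bar grip across it 56 long, 16 wide, with flat upright sides from 6 to 27 mm above the panel. Nothing else stands proud of the panel within 70 mm; the housing step begins 72 mm uphill.
- dial_pointer (a point): Outer end of the white pointer fin on the bar, 33 mm from the axis, 28 mm out of the panel; the selector points from dial_axis to here. Marks are printed round it at 37 to 50 mm radius: the red zero bar lower left (135 degrees anticlockwise of straight uphill), then nine white marks, each 30 degrees further clockwise, the fifth longer. The sixth is 45 degrees clockwise of uphill.
- dial (a joint): Turn of the selector, rad: 0 on the red bar, growing clockwise seen from outside, 0.5236 a click, so mark 6 is 3.1416; stops just beyond marks 0 and 9. Sprung click-stops hold it on a mark: it takes about 0.08 N m (some 4 to 6 N on the bar 20 mm from the axis) to leave one; past half way it snaps to the next mark by itself and stays. It starts on one of the marks 0 to 3.
- grip_a: Black half of the bar grip on the anticlockwise side of the pointer fin, 7 mm thick, its flat outer side 8 mm from the bar's centre line; push that side near the pointer end to turn the selector clockwise. Origin on the turning axis at the panel face; axes as dial_axis.
- grip_b: The other half of the bar grip, on the clockwise side of the pointer fin, same size; origin on the turning axis at the panel face. Pressing both halves hard at once counts as gripping.
- button_top (a point): Centre of the top of the green start button, a round cap 24 mm across, standing 10 mm out of the panel (a thin bezel ring 34 mm across, 3 mm high, lies round it); z axis outward along the panel normal, it is pressed the other way.
- start_button (a joint): How far the start button is pressed in, m: 0 out, 0.005 fully in. A spring returns it; about 5 N holds it fully in.
- amber_bottle: Loose amber glass bottle, 70 mm across, 145 high, beside the centrifuge; origin: centre of its underside, z up. Leave alone.
- beaker: Loose glass beaker, 54 mm across, 70 high, beside the centrifuge; origin: centre of its underside, z up. Leave alone.
- sample_jar: Loose small amber jar with a white cap, 32 mm across, 55 high, just in front of the centrifuge; origin: centre of its underside, z up. Leave alone.
- tube_rack: Loose blue rack 60 x 130 mm, 53 high with its six small tubes (fixed in it), beside the centrifuge; origin: centre of its underside, z up. Leave alone.

How it is judged (in metres and radians):
On the way, in this order (a step that is already met when the one before it is completed fails the run):
1. the selector rests on mark 6 (value of joint dial between 3.042 and 3.242 rad and value of joint start_button below 0.002 m and contact force between the fingers and dial below 0.5 N), for 0.2 s.
2. the start button is pressed right in (value of joint start_button above 0.0042 m), for 0.04 s.
At the end, for the whole second after the job is handed in: The selector rests on mark 6 (joint within 0.1 rad of 3.1416) and is still, the start button has been pressed in by more than 4.2 mm after that and is out again (under 1 mm), and the bottle, beaker, jar and rack stand upright within 15 mm of where they were (value of joint dial between 3.042 and 3.242 rad and velocity of joint dial between -0.05 and 0.05 rad/s and value of joint start_button below 0.001 m and distance of each of amber_bottle, beaker, sample_jar, tube_rack from where it was at the start of the episode below 0.015 m and angle between each of amber_bottle, beaker, sample_jar, tube_rack's own z axis and vertical below 0.1 rad); the robot touches nothing.
It fails at once if the selector is turned past mark 6 (more than half a click beyond it) (value of joint dial above 3.403 rad).
It fails at once if start is pressed while the selector is not on mark 6 (value of joint start_button above 0.003 m and not (value of joint dial between 3.042 and 3.242 rad)).
It fails at once if the selector is gripped: both sides of its bar are pressed at once (contact force between the fingers and grip_a above 2 N and contact force between the fingers and grip_b above 2 N).
It fails at once if the bottle, beaker, jar or rack is shoved, lifted or tipped (distance of any of amber_bottle, beaker, sample_jar, tube_rack from where it was at the start of the episode above 0.015 m or angle between any of amber_bottle, beaker, sample_jar, tube_rack's own z axis and vertical above 0.3 rad).
It also fails if it takes over 45 s, if anything falls off the work surface, if the arm or the gripper's body presses on something with over 40 N, if the wrist force passes 120 N, or if a joint passes its speed limit or range.

## Working session

There is one attempt and no reset: what is moved stays moved. The work goes in short steps, Python scripts to look and compute and a tool call to move; the robot and the scene stay as the last step left them, time stands still between calls to the robot, and variables do not carry over. Pictures are saved under pics/ and viewed, and the job is handed in when it is done.

Besides the shell and the picture viewer there is one more tool, called by a JSON object that holds its "op" and its "data", one argument or row to a line. jog_arm: Moves the arm, as the interface text tells. Its arguments: {"type":"object","properties":{"steps":{"type":"array"},"force":{"type":"number"}},"required":["steps"]}

```bash
mkdir -p pics; cat > h.py <<'E'
import numpy as np, cv2
from plant import sensors, vision, bot
def save(name,f):
    im=vision.get_image(name); cv2.imwrite('pics/'+f,im[:,:,::-1]); return im
def P(name):
    c=vision.calibration(name); K=np.array(c["intrinsics"],float)
    if "rvec" in c:
        R=cv2.Rodrigues(np.array(c["rvec"],float))[0]; t=np.array(c["tvec"],float).reshape(3)
    else:
        s=sensors.get_state(); H=np.array(c["hand_eye"]); T=np.eye(4); T[:3,:3]=s["eef_rot"]; T[:3,3]=s["ee_pos"]
        M=np.linalg.inv(T@H); R=M[:3,:3]; t=M[:3,3]
    return K,R,t
def proj(X,cam):
    K,R,t=P(cam); p=K@(R@np.asarray(X,float)+t); return p[:2]/p[2]
def ray(px,cam):
    K,R,t=P(cam); d=R.T@np.linalg.inv(K)@np.array([px[0],px[1],1.]); return -R.T@t, d/np.linalg.norm(d)
def tri(l):
    A=0;b=0
    for px,cam in l:
        o,d=ray(px,cam); M=np.eye(3)-np.outer(d,d); A=A+M; b=b+M@o
    X=np.linalg.solve(A,b); return X,[np.linalg.norm(proj(X,c)-p) for p,c in l]
E
python3 - <<'E'
from h import *
for c in ["scene","top","wrist"]:
    save(c,c+"0.png")
    for n in ["dial_axis","dial_pointer","button_top","centrifuge"]:
        r=vision.mark_of(n,c); print(c,n,[(np.round(q["xy"],1).tolist(),round(q["confidence"],2)) for q in r[:3]])
s=sensors.get_state();print(s["time_s"],s["eef_rot"],s["width"],bot.tip_reach)
E
```

```text
scene dial_axis [([287.2, 184.2], 0.76)]
scene dial_pointer [([240.7, 402.0], 0.74), ([295.1, 173.5], 0.57)]
scene button_top [([228.8, 231.6], 0.73)]
scene centrifuge []
top dial_axis [([306.4, 286.8], 0.63)]
top dial_pointer [([285.8, 288.9], 0.83), ([223.3, 287.2], 0.61), ([334.4, 336.7], 0.29)]
top button_top [([364.9, 288.7], 0.47)]
top centrifuge [([304.1, 284.7], 0.73), ([324.6, 236.7], 0.63)]
wrist dial_axis []
wrist dial_pointer []
wrist button_top []
wrist centrifuge []
0.75 [[ 8.99225610e-01 -2.78672757e-05  4.37485201e-01]
 [-4.37485201e-01  2.94622325e-05  8.99225610e-01]
 [-3.79482587e-05 -9.99999999e-01  1.43016733e-05]] 94.232261482863 11.0
```

View pics/scene0.png

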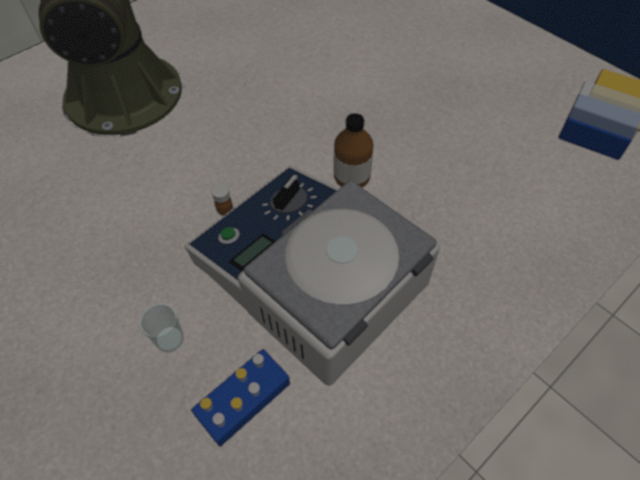

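View pics/top0.png

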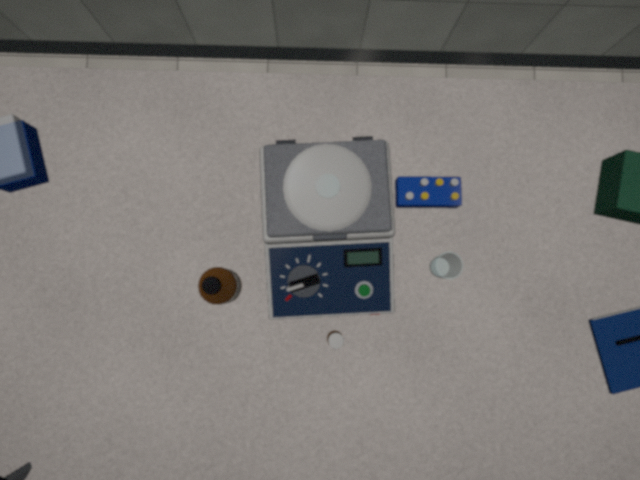

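```bash
python3 - <<'E'
from h import *
ax,e=tri([((287.2,184.2),"scene"),((306.4,286.8),"top")]);print(ax,e)
pt,e=tri([((295.1,173.5),"scene"),((285.8,288.9),"top")]);print(pt,e,pt-ax)
bt,e=tri([((228.8,231.6),"scene"),((364.9,288.7),"top")]);print(bt,e)
im=cv2.imread('pics/top0.png')[230:350,250:410]; cv2.imwrite('pics/topc.png',cv2.resize(im,None,fx=5,fy=5,interpolation=3))
im=cv2.imread('pics/scene0.png')[140:260,200:360]; cv2.imwrite('pics/scenec.png',cv2.resize(im,None,fx=5,fy=5,interpolation=3))
for n in ["amber_bottle","beaker","sample_jar","tube_rack"]:
  l=[]
  for c in["scene","top"]:
    r=vision.mark_of(n,c)
    print(n,c,[(np.round(q["xy"],1).tolist(),round(q["confidence"],2)) for q in r[:2]])
    for q in r[:1]:
        o,d=ray(q["xy"],c); print((o-d*o[2]/d[2]).round(0))
E
```

```text
[503.55752367  35.42800736 107.1011296 ] [np.float64(3.521279488031758), np.float64(3.1309797335680463)]
[495.32049206  67.39554108 102.41808769] [np.float64(0.504071336279364), np.float64(0.4566203682104483)] [-8.23703162 31.96753372 -4.68304191]
[499.58280054 -77.39135779  80.24310146] [np.float64(0.6079007888388325), np.float64(0.51013514774434)]
amber_bottle scene [([349.2, 174.7], 0.59)]
[495. 195.   0.]
amber_bottle top [([220.5, 285.7], 0.67)]
[500. 205.   0.]
beaker scene [([167.0, 340.4], 0.61)]
[ 547. -245.    0.]
beaker top [([440.9, 268.2], 0.65), ([301.3, 280.4], 0.61)]
[ 544. -243.    0.]
sample_jar scene [([223.7, 207.0], 0.64)]
[396. -26.   0.]
sample_jar top [([334.9, 338.6], 0.7)]
[399. -28.   0.]
tube_rack scene [([239.5, 400.6], 0.71)]
[ 696. -219.    0.]
tube_rack top [([364.6, 293.0], 0.43)]
[491. -87.   0.]
```

View pics/topc.png

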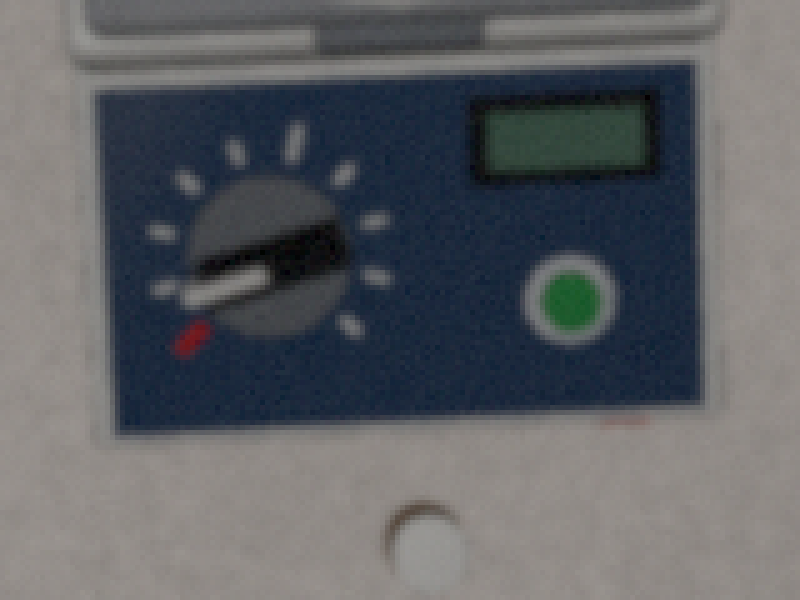

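View pics/scenec.png

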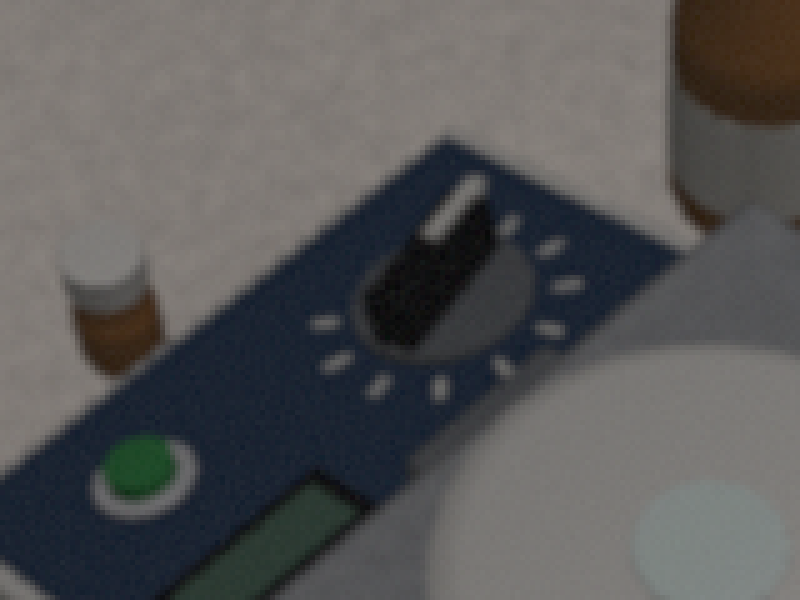

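```bash
cat > fit.py <<'E'
from h import *
from scipy.optimize import least_squares
top={0:(192,338),1:(163,290),2:(162,232),3:(188,182),4:(236,152),6:(345,173),7:(375,220),8:(377,276),9:(350,326)}
sc={1:(510,225),2:(550,245),3:(568,284),4:(550,328),6:(440,388),7:(378,385),8:(337,362),9:(325,322)}
obs=[("top",k,np.array(v)/5+[250,230]-.4) for k,v in top.items()]+[("scene",k,np.array(v)/5+[200,140]-.4) for k,v in sc.items()]
def frame(yaw):
    n=np.array([-.2588,0,.9659]);u=np.array([.9659,0,.2588]);l=np.array([0,1,0])
    R=cv2.Rodrigues(np.array([0,0,yaw]))[0]
    return R@u,R@l,R@n
def mk(p,k):
    u,l,n=frame(p[3]); a=np.radians(135-30*k); return p[:3]+p[4]*(np.cos(a)*u+np.sin(a)*l)
C={c:P(c) for c in("top","scene")}
def pj(X,c):
    K,R,t=C[c];q=K@(R@X+t);return q[:2]/q[2]
if __name__=="__main__":
    f=lambda p:np.concatenate([pj(mk(p,k),c)-o for c,k,o in obs])
    r=least_squares(f,[500,35,80,0,42]);print(r.x,np.abs(r.fun).reshape(-1,2).round(2).tolist())
    u,l,n=frame(r.x[3]); D=r.x[:3]
    print("axis top",D+28*n,"n",n,"u",u,"l",l)
    bt=np.array([499.58,-77.39,80.24]); d=bt-D;print("button rel u,l,n",d@u,d@l,d@n)
    for k in range(3):
        a=np.radians(135-30*k);X=D+28*n+33*(np.cos(a)*u+np.sin(a)*l);print(k,[pj(X,c).round(1) for c in C])
E
python3 fit.py
```

```text
[5.11841874e+02 3.64467815e+01 7.37375956e+01 7.16588353e-02
 4.14871971e+01] [[0.79, 0.57], [0.33, 0.26], [0.11, 0.19], [0.12, 0.18], [0.05, 0.03], [0.13, 0.37], [0.04, 0.38], [0.13, 0.32], [0.27, 0.19], [0.07, 0.23], [0.59, 0.12], [0.16, 0.1], [0.31, 0.01], [0.17, 0.02], [0.19, 0.19], [0.08, 0.14], [0.06, 0.03]]
axis top [504.61407132  35.92795716 100.78279562] n [-0.25813582 -0.01852944  0.9659    ] u [0.96342112 0.06915605 0.2588    ] l [-0.07159752  0.9974336   0.        ]
button rel u,l,n -18.00302817326803 -112.66671139111668 11.555232996041187
0 [array([291.5, 297.5]), array([285.5, 174.6])]
1 [array([286.4, 289.8]), array([295.1, 174.7])]
2 [array([285.9, 280.7]), array([302.1, 178.1])]
```

```bash
cat > plan.py <<'E'
from h import *
from fit import frame
from scipy.spatial.transform import Rotation as Ro
D=np.array([511.84,36.45,73.74]); YAW=.07166
u,l,n=frame(YAW)
def pose(r,t,h,th):
    a=np.radians(th); p=np.cos(a)*u+np.sin(a)*l; tt=-np.sin(a)*u+np.cos(a)*l
    return D+r*p+t*tt+(h+11)*n, np.stack([-tt,-n,p],1)
def rows(wps,vmax=24,wmax=5.8,start=None):
    "wps: list of (pos,R[,nmin])"
    s=sensors.get_state(); x=np.array(s["ee_pos"]);R=np.array(s["eef_rot"])
    if start: x,R=start
    out=[]
    for w in wps:
        X,RT=w[0],w[1]; rv=Ro.from_matrix(RT@R.T).as_rotvec()
        k=max(1,int(np.ceil(max(np.abs(X-x).max()/vmax,np.degrees(np.linalg.norm(rv))/wmax))),w[2] if len(w)>2 else 1)
        x0,R0=x.copy(),R.copy()
        for i in range(1,k+1):
            Xi=x0+(X-x0)*i/k; Ri=Ro.from_rotvec(rv*i/k).as_matrix()@R0
            dt=np.round((Xi-x)/25,2); dr=np.round(np.degrees(Ro.from_matrix(Ri@R.T).as_rotvec())/6,2)
            x=x+dt*25; R=Ro.from_rotvec(np.radians(dr*6)).as_matrix()@R
            out.append((dt.tolist(),dr.tolist()))
    for a,b in out: print('{"translation":%s,"rot":%s,"grip":0},'%(a,b))
    print(len(out)); return out
def where():
    s=sensors.get_state(); x=np.array(s["ee_pos"]);R=np.array(s["eef_rot"]); d=x-11*n-D
    z=R[:,2]; th=np.degrees(np.arctan2(z@l,z@u)); X,RT=pose(0,0,0,th)
    a=np.radians(th);p=np.cos(a)*u+np.sin(a)*l; tt=-np.sin(a)*u+np.cos(a)*l
    print("t",s["time_s"],"r,t,h,th",np.round([d@p,d@tt,d@n,th],2),"tilt",np.degrees(np.arccos(-R[:,1]@n)).round(2),"F",np.round(s["force"],2),"Ft,Fn",round(float(np.dot(s["force"],tt)),2),round(float(np.dot(s["force"],n)),2),"w",s["width"],"q",np.round(s["joints"],2))
E
python3 - <<'E'
from plan import *
s=sensors.get_state(); x=np.array(s["ee_pos"]);R=np.array(s["eef_rot"])
X,RT=pose(22,36,75,120)
print(X)
hi=X.copy(); hi[2]=235
Rm=Ro.from_rotvec(.2*Ro.from_matrix(RT@R.T).as_rotvec()).as_matrix()@R
rows([(x+np.array([10,-20,50]),Rm),(hi,RT),(X,RT)])
E
```

```text
[448.93083301  32.98946387 145.89201452]
{"translation":[0.13, -0.27, 0.67],"rot":[-0.08, -0.16, 0.66],"grip":0},
{"translation":[0.14, -0.26, 0.66],"rot":[-0.07, -0.15, 0.67],"grip":0},
{"translation":[0.13, -0.27, 0.67],"rot":[-0.08, -0.16, 0.66],"grip":0},
{"translation":[0.42, -0.93, 0.01],"rot":[-0.05, -0.1, 0.42],"grip":0},
{"translation":[0.42, -0.93, 0.01],"rot":[-0.05, -0.1, 0.42],"grip":0},
{"translation":[0.41, -0.93, 0.01],"rot":[-0.04, -0.1, 0.42],"grip":0},
{"translation":[0.42, -0.93, 0.01],"rot":[-0.05, -0.1, 0.42],"grip":0},
{"translation":[0.42, -0.93, 0.01],"rot":[-0.05, -0.1, 0.41],"grip":0},
{"translation":[0.42, -0.93, 0.01],"rot":[-0.05, -0.09, 0.42],"grip":0},
{"translation":[0.41, -0.93, 0.01],"rot":[-0.05, -0.1, 0.42],"grip":0},
{"translation":[0.42, -0.93, 0.01],"rot":[-0.04, -0.1, 0.42],"grip":0},
{"translation":[0.42, -0.93, 0.01],"rot":[-0.05, -0.1, 0.42],"grip":0},
{"translation":[0.42, -0.93, 0.01],"rot":[-0.05, -0.1, 0.42],"grip":0},
{"translation":[0.41, -0.93, 0.01],"rot":[-0.05, -0.1, 0.42],"grip":0},
{"translation":[0.42, -0.93, 0.01],"rot":[-0.05, -0.1, 0.42],"grip":0},
{"translation":[0.42, -0.93, 0.01],"rot":[-0.04, -0.1, 0.42],"grip":0},
{"translation":[0.42, -0.92, 0.01],"rot":[-0.05, -0.1, 0.41],"grip":0},
{"translation":[0.41, -0.93, 0.01],"rot":[-0.05, -0.1, 0.42],"grip":0},
{"translation":[0.42, -0.93, 0.01],"rot":[-0.05, -0.1, 0.42],"grip":0},
{"translation":[0.42, -0.93, 0.01],"rot":[-0.05, -0.1, 0.42],"grip":0},
{"translation":[0.42, -0.93, 0.01],"rot":[-0.05, -0.09, 0.42],"grip":0},
{"translation":[0.41, -0.93, 0.01],"rot":[-0.04, -0.1, 0.42],"grip":0},
{"translation":[0.0, -0.0, -0.89],"rot":[-0.0, -0.0, -0.0],"grip":0},
{"translation":[0.0, -0.0, -0.89],"rot":[-0.0, -0.0, -0.0],"grip":0},
{"translation":[0.0, -0.0, -0.89],"rot":[-0.0, -0.0, -0.0],"grip":0},
{"translation":[0.0, -0.0, -0.89],"rot":[-0.0, -0.0, -0.0],"grip":0},
26
```

{"op": "jog_arm", "data": {
  "steps": [
    {"translation": [0.13, -0.27, 0.67], "rot": [-0.08, -0.16, 0.66], "grip": 0},
    {"translation": [0.14, -0.26, 0.66], "rot": [-0.07, -0.15, 0.67], "grip": 0},
    {"translation": [0.13, -0.27, 0.67], "rot": [-0.08, -0.16, 0.66], "grip": 0},
    {"translation": [0.42, -0.93, 0.01], "rot": [-0.05, -0.1, 0.42], "grip": 0},
    {"translation": [0.42, -0.93, 0.01], "rot": [-0.05, -0.1, 0.42], "grip": 0},
    {"translation": [0.42, -0.93, 0.01], "rot": [-0.05, -0.1, 0.42], "grip": 0},
    {"translation": [0.42, -0.93, 0.01], "rot": [-0.05, -0.1, 0.42], "grip": 0},
    {"translation": [0.42, -0.93, 0.01], "rot": [-0.05, -0.1, 0.42], "grip": 0},
    {"translation": [0.42, -0.93, 0.01], "rot": [-0.05, -0.1, 0.42], "grip": 0},
    {"translation": [0.42, -0.93, 0.01], "rot": [-0.05, -0.1, 0.42], "grip": 0},
    {"translation": [0.42, -0.93, 0.01], "rot": [-0.05, -0.1, 0.42], "grip": 0},
    {"translation": [0.42, -0.93, 0.01], "rot": [-0.05, -0.1, 0.42], "grip": 0},
    {"translation": [0.42, -0.93, 0.01], "rot": [-0.05, -0.1, 0.42], "grip": 0},
    {"translation": [0.42, -0.93, 0.01], "rot": [-0.05, -0.1, 0.42], "grip": 0},
    {"translation": [0.42, -0.93, 0.01], "rot": [-0.05, -0.1, 0.42], "grip": 0},
    {"translation": [0.42, -0.93, 0.01], "rot": [-0.05, -0.1, 0.42], "grip": 0},
    {"translation": [0.42, -0.93, 0.01], "rot": [-0.05, -0.1, 0.42], "grip": 0},
    {"translation": [0.42, -0.93, 0.01], "rot": [-0.05, -0.1, 0.42], "grip": 0},
    {"translation": [0.42, -0.93, 0.01], "rot": [-0.05, -0.1, 0.42], "grip": 0},
    {"translation": [0.42, -0.93, 0.01], "rot": [-0.05, -0.1, 0.42], "grip": 0}
  ],
  "force": 10
}}

```text
time_s: 2.82
ee_pos: [429.4, 78.1, 234.6]
eef_rot: [[0.846, 0.243, -0.474], [0.488, 0.004, 0.873], [0.214, -0.97, -0.115]]
force: [0.6, 0.8, 0.0]
width: 0.7
```

```bash
python3 - <<'E'
from plan import *
where(); save("wrist","w1.png"); where()
X,RT=pose(22,36,75,120)
rows([(X,RT)])
for c in ["wrist"]:
    for nme in ["dial_axis","dial_pointer","button_top"]:
        r=vision.mark_of(nme,c); print(c,nme,[(np.round(q["xy"],1).tolist(),round(q["confidence"],2)) for q in r[:3]])
print(proj(D+28*n,"wrist"),proj(D+28*n+33*(np.cos(np.radians(105))*u+np.sin(np.radians(105))*l),"wrist"),proj(D-18*u-112.7*l+10*n,"wrist"))
E
```

```text
t 2.8167 r,t,h,th [ 57.8   11.3  164.92 115.24] tilt 1.29 F [0.64 0.81 0.01] Ft,Fn -0.94 -0.17 w 0.672919314852209 q [ 0.11 -0.17  1.91 -0.02  1.15 -1.96]
t 2.8667 r,t,h,th [ 54.98  11.5  164.61 115.42] tilt 1.29 F [-0.56  0.33 -0.69] Ft,Fn 0.46 -0.53 w 0.665090677242552 q [ 0.1  -0.16  1.91 -0.02  1.15 -1.97]
{"translation":[0.18, -0.42, -0.89],"rot":[-0.01, -0.04, 0.19],"grip":0},
{"translation":[0.19, -0.43, -0.88],"rot":[-0.02, -0.04, 0.2],"grip":0},
{"translation":[0.18, -0.42, -0.89],"rot":[-0.01, -0.03, 0.19],"grip":0},
{"translation":[0.19, -0.43, -0.89],"rot":[-0.01, -0.04, 0.19],"grip":0},
4
wrist dial_axis [([248.9, 237.5], 0.93)]
wrist dial_pointer [([290.3, 244.7], 0.91)]
wrist button_top [([141.5, 156.9], 0.92)]
[251.025564   235.02335979] [289.38236953 241.62741955] [141.83867072 157.83955806]
```

View pics/w1.png

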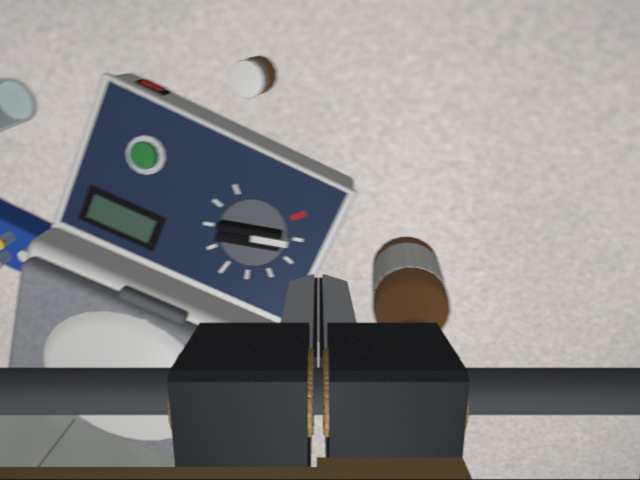

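{"op": "jog_arm", "data": {
  "steps": [
    {"translation": [0.18, -0.42, -0.89], "rot": [-0.01, -0.04, 0.19], "grip": 0},
    {"translation": [0.19, -0.43, -0.88], "rot": [-0.02, -0.04, 0.2], "grip": 0},
    {"translation": [0.18, -0.42, -0.89], "rot": [-0.01, -0.03, 0.19], "grip": 0},
    {"translation": [0.19, -0.43, -0.89], "rot": [-0.01, -0.04, 0.19], "grip": 0},
    {"translation": [0, 0, 0], "rot": [0, 0, 0], "grip": 0},
    {"translation": [0, 0, 0], "rot": [0, 0, 0], "grip": 0}
  ]
}}

```text
time_s: 3.52
ee_pos: [447.2, 37.4, 145.4]
eef_rot: [[0.803, 0.254, -0.539], [0.553, 0.019, 0.833], [0.222, -0.967, -0.125]]
force: [0.3, -0.3, 0.0]
width: 0.3
```

```bash
python3 - <<'E'
from plan import *
where()
rows([(*pose(22,36,12,120),5),(*pose(22,22,12,107),4)])
E
```

```text
t 3.5167 r,t,h,th [ 26.48  35.21  74.93 119.61] tilt 0.51 F [ 0.32 -0.34  0.03] Ft,Fn -0.08 -0.05 w 0.3000907627872055 q [-0.01 -0.06  2.03  0.03  0.91 -2.19]
{"translation":[0.14, -0.03, -0.48],"rot":[-0.0, -0.01, 0.01],"grip":0},
{"translation":[0.15, -0.02, -0.49],"rot":[-0.01, -0.01, 0.01],"grip":0},
{"translation":[0.14, -0.03, -0.48],"rot":[-0.0, -0.01, 0.02],"grip":0},
{"translation":[0.15, -0.03, -0.48],"rot":[-0.01, -0.0, 0.01],"grip":0},
{"translation":[0.14, -0.02, -0.49],"rot":[-0.0, -0.01, 0.01],"grip":0},
{"translation":[0.13, 0.15, 0.04],"rot":[0.14, 0.01, -0.52],"grip":0},
{"translation":[0.13, 0.14, 0.04],"rot":[0.14, 0.01, -0.53],"grip":0},
{"translation":[0.14, 0.15, 0.04],"rot":[0.14, 0.01, -0.52],"grip":0},
{"translation":[0.13, 0.14, 0.04],"rot":[0.13, 0.01, -0.52],"grip":0},
9
```

{"op": "jog_arm", "data": {
  "steps": [
    {"translation": [0.14, -0.03, -0.48], "rot": [0, -0.01, 0.01], "grip": 0},
    {"translation": [0.15, -0.02, -0.49], "rot": [-0.01, -0.01, 0.01], "grip": 0},
    {"translation": [0.14, -0.03, -0.48], "rot": [0, -0.01, 0.02], "grip": 0},
    {"translation": [0.15, -0.03, -0.48], "rot": [-0.01, 0, 0.01], "grip": 0},
    {"translation": [0.14, -0.02, -0.49], "rot": [0, -0.01, 0.01], "grip": 0},
    {"translation": [0.13, 0.15, 0.04], "rot": [0.14, 0.01, -0.52], "grip": 0},
    {"translation": [0.13, 0.14, 0.04], "rot": [0.14, 0.01, -0.53], "grip": 0},
    {"translation": [0.14, 0.15, 0.04], "rot": [0.14, 0.01, -0.52], "grip": 0},
    {"translation": [0.13, 0.14, 0.04], "rot": [0.13, 0.01, -0.52], "grip": 0},
    {"translation": [0, 0, 0], "rot": [0, 0, 0], "grip": 0},
    {"translation": [0, 0, 0], "rot": [0, 0, 0], "grip": 0}
  ]
}}

```text
time_s: 4.43
ee_pos: [479.3, 49.1, 90.4]
eef_rot: [[0.898, 0.261, -0.353], [0.361, 0.018, 0.932], [0.25, -0.965, -0.078]]
force: [-0.3, 0.0, 0.1]
width: 0.5
```

```bash
python3 - <<'E'
from plan import *
where(); save("wrist","w2.png")
for nme in ["dial_axis","dial_pointer"]:
    r=vision.mark_of(nme,"wrist"); print(nme,[(np.round(q["xy"],1).tolist(),round(q["confidence"],2)) for q in r[:3]])
print(proj(D+28*n,"wrist"),proj(D+28*n+33*(np.cos(np.radians(105))*u+np.sin(np.radians(105))*l),"wrist"))
rows([(*pose(22,17,12,95),5),(*pose(22,17,12,75),7)])
E
```

```text
t 4.4333 r,t,h,th [ 21.98  20.55  13.23 107.23] tilt 0.48 F [-0.34  0.03  0.12] Ft,Fn 0.26 0.2 w 0.46022723420701384 q [ 0.02  0.1   2.02  0.02  0.76 -1.94]
dial_axis [([272.2, 318.4], 0.81)]
dial_pointer [([501.1, 298.0], 0.21)]
[277.26259249 315.16846102] [342.23533725 317.50063106]
{"translation":[0.06, 0.05, 0.01],"rot":[0.11, 0.01, -0.39],"grip":0},
{"translation":[0.06, 0.06, 0.01],"rot":[0.1, 0.01, -0.39],"grip":0},
{"translation":[0.06, 0.05, 0.01],"rot":[0.11, 0.02, -0.39],"grip":0},
{"translation":[0.06, 0.06, 0.02],"rot":[0.11, 0.01, -0.4],"grip":0},
{"translation":[0.06, 0.05, 0.01],"rot":[0.1, 0.01, -0.39],"grip":0},
{"translation":[0.04, 0.03, 0.01],"rot":[0.12, 0.01, -0.46],"grip":0},
{"translation":[0.04, 0.04, 0.01],"rot":[0.13, 0.01, -0.46],"grip":0},
{"translation":[0.05, 0.03, 0.02],"rot":[0.12, 0.01, -0.46],"grip":0},
{"translation":[0.04, 0.03, 0.01],"rot":[0.12, 0.0, -0.46],"grip":0},
{"translation":[0.04, 0.04, 0.01],"rot":[0.13, 0.01, -0.46],"grip":0},
{"translation":[0.04, 0.03, 0.01],"rot":[0.12, 0.01, -0.46],"grip":0},
{"translation":[0.04, 0.03, 0.01],"rot":[0.12, 0.01, -0.46],"grip":0},
12
```

View pics/w2.png

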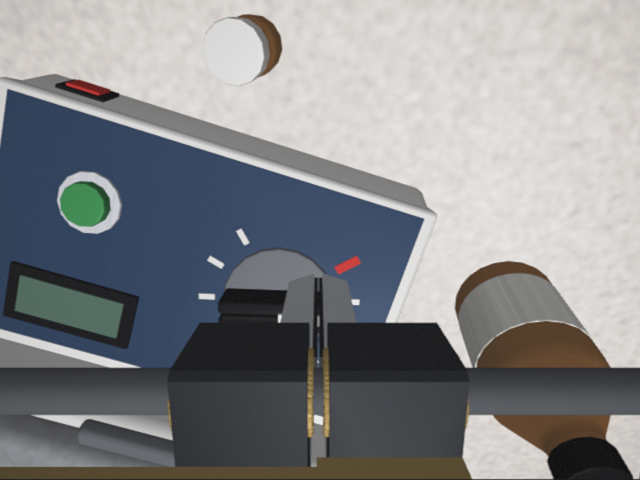

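{"op": "jog_arm", "data": {
  "steps": [
    {"translation": [0.06, 0.05, 0.01], "rot": [0.11, 0.01, -0.39], "grip": 0},
    {"translation": [0.06, 0.06, 0.01], "rot": [0.1, 0.01, -0.39], "grip": 0},
    {"translation": [0.06, 0.05, 0.01], "rot": [0.11, 0.02, -0.39], "grip": 0},
    {"translation": [0.06, 0.06, 0.02], "rot": [0.11, 0.01, -0.4], "grip": 0},
    {"translation": [0.06, 0.05, 0.01], "rot": [0.1, 0.01, -0.39], "grip": 0}
  ]
}}

```text
time_s: 5.0
ee_pos: [486.4, 54.8, 90.9]
eef_rot: [[0.954, 0.258, -0.152], [0.153, 0.018, 0.988], [0.257, -0.966, -0.022]]
force: [-0.3, 0.5, -0.2]
width: 0.4
```

```bash
python3 - <<'E'
from plan import *
where()
E
```

```text
t 5.0 r,t,h,th [21.66 17.06 11.81 94.81] tilt 0.44 F [-0.27  0.45 -0.19] Ft,Fn 0.24 -0.12 w 0.3717375055466242 q [ 0.03  0.12  2.    0.01  0.77 -1.7 ]
```

{"op": "jog_arm", "data": {
  "steps": [
    {"translation": [0.04, 0.03, 0.01], "rot": [0.12, 0.01, -0.46], "grip": 0},
    {"translation": [0.04, 0.04, 0.01], "rot": [0.13, 0.01, -0.46], "grip": 0},
    {"translation": [0.05, 0.03, 0.02], "rot": [0.12, 0.01, -0.46], "grip": 0}
  ]
}}

```text
time_s: 5.25
ee_pos: [489.5, 57.3, 91.8]
eef_rot: [[0.966, 0.257, -0.008], [0.003, 0.018, 1.0], [0.257, -0.966, 0.017]]
force: [0.7, -0.4, 0.4]
width: 0.3
```

```bash
python3 - <<'E'
from plan import *
where(); save("wrist","w3.png"); save("top","t3.png"); 
im=cv2.imread('pics/top0.png'); im=cv2.imread('pics/t3.png')[230:350,250:410]; cv2.imwrite('pics/t3c.png',cv2.resize(im,None,fx=5,fy=5,interpolation=3))
E
```

```text
t 5.25 r,t,h,th [21.35 16.83 11.82 86.22] tilt 0.45 F [ 0.66 -0.36  0.41] Ft,Fn -0.74 0.23 w 0.30621198610476075 q [ 0.04  0.12  1.99  0.01  0.77 -1.55]
```

View pics/w3.png

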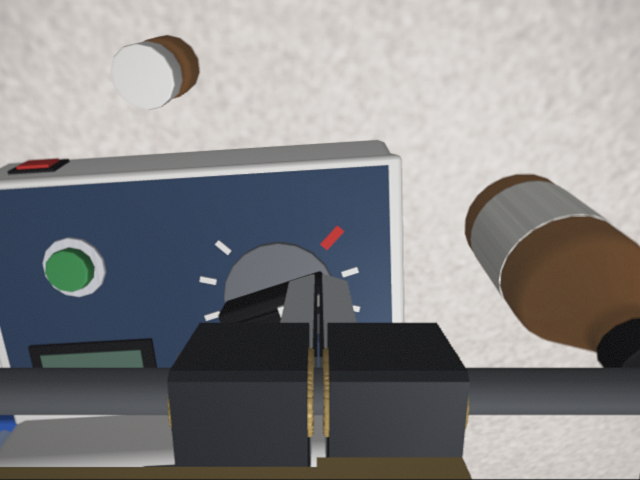

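View pics/t3c.png

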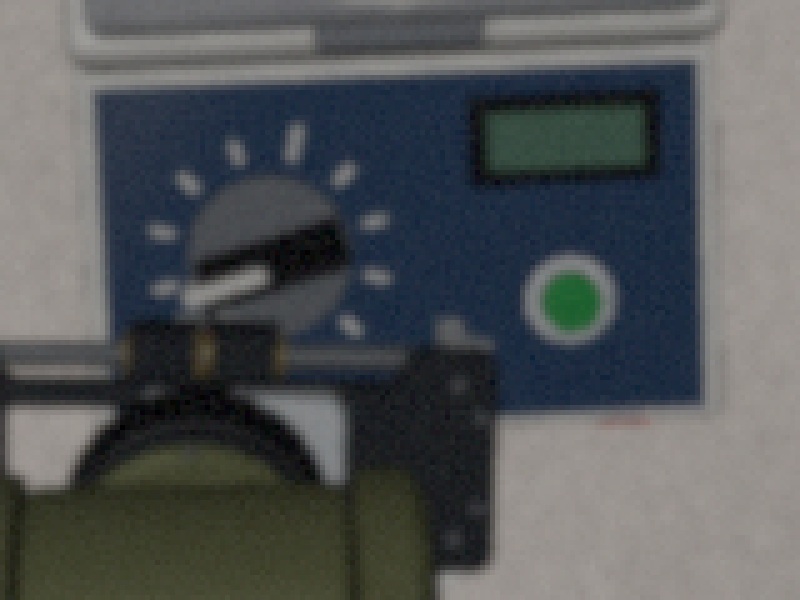

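```bash
python3 - <<'E'
from plan import *
c=vision.calibration("wrist");H=np.array(c["hand_eye"]);print(H.round(2))
s=sensors.get_state();x=np.array(s["ee_pos"]);R=np.array(s["eef_rot"])
for d in [(0,11,0),(8,11,0),(-8,11,0),(8,11,12),(-8,11,12),(-8,11,-12),(-8,-20,0)]:
    print(d,proj(x+R@np.array(d),"wrist").round(1))
def L(a,b,h,th=105):
    th=np.radians(th);p=np.cos(th)*u+np.sin(th)*l;t=-np.sin(th)*u+np.cos(th)*l
    return D+a*p+b*t+h*n
for q in [(28,8,27),(28,-8,27),(-28,8,27),(-28,-8,27),(33,0,28)]:
    print(q,proj(L(*q),"wrist").round(1),(proj(L(*q),"top")-[250,230])*5)
print("finger tip topc",(proj(x+R@np.array((0,11,0)),"top")-[250,230])*5,(proj(x+R@np.array((0,-70,0)),"top")-[250,230])*5)
for k in range(10):
    a=135-30*k; print(k,proj(L(42,0,0,a),"wrist").round(0),end=' ')
im=save("scene","s3.png")[140:260,200:360,::-1]; cv2.imwrite('pics/s3c.png',cv2.resize(im,None,fx=5,fy=5,interpolation=3))
E
```

```text
[[ 0.0000e+00  9.7000e-01  2.4000e-01 -6.6880e+01]
 [ 0.0000e+00 -2.4000e-01  9.7000e-01 -2.0605e+02]
 [ 1.0000e+00 -0.0000e+00 -0.0000e+00 -8.0000e-02]
 [ 0.0000e+00  0.0000e+00  0.0000e+00  1.0000e+00]]
(0, 11, 0) [318.4 265.4]
(8, 11, 0) [318.4 279.7]
(-8, 11, 0) [318.4 250.9]
(8, 11, 12) [340.8 279.7]
(-8, 11, 12) [341.2 250.8]
(-8, 11, -12) [295.6 250.9]
(-8, -20, 0) [318.4 268.7]
(28, 8, 27) [323.6 274.6] [201.89095013 314.66493244]
(28, -8, 27) [333.7 303.2] [188.2341988  274.07372906]
(-28, 8, 27) [218.6 308.4] [348.12073018 268.30392202]
(-28, -8, 27) [230.2 335.9] [334.85687178 227.5415801 ]
(33, 0, 28) [338.3 286.7] [181.93112495 299.25215024]
finger tip topc [209.74183207 304.13298597] [205.29174489 366.64670577]
0 [330. 233.] 1 [351. 265.] 2 [353. 301.] 3 [336. 332.] 4 [305. 351.] 5 [268. 354.] 6 [234. 339.] 7 [212. 310.] 8 [207. 274.] 9 [222. 240.]
```

View pics/s3c.png

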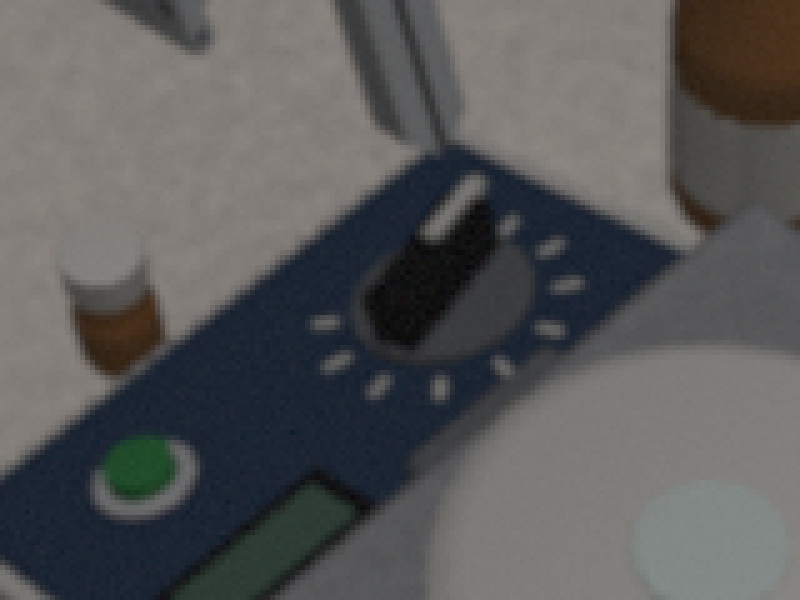

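```bash
python3 - <<'E'
from plan import *
s=sensors.get_state();x=np.array(s["ee_pos"]);R=np.array(s["eef_rot"])
for d in [(0,11,0),(8,11,0),(-8,11,0),(0,11,12),(0,11,-12),(0,-20,0),(0,-50,0)]:
    print(d,(proj(x+R@np.array(d),"scene")-[200,140])*5, (proj(x+R@np.array(d),"top")-[250,230])*5)
im=cv2.imread('pics/s3.png')[60:220,180:380]; cv2.imwrite('pics/s3d.png',cv2.resize(im,None,fx=4,fy=4,interpolation=3))
im=cv2.imread('pics/w3.png')[220:340,240:400]; cv2.imwrite('pics/w3d.png',cv2.resize(im,None,fx=5,fy=5,interpolation=3))
E
```

```text
(0, 11, 0) [453.04939185 219.9131789 ] [209.82818414 304.43899334]
(8, 11, 0) [467.87702073 228.89365192] [210.029407   283.46115797]
(-8, 11, 0) [438.38685253 211.0326937 ] [209.6274954  325.36114577]
(0, 11, 12) [479.97592199 200.70505973] [177.45275099 304.17323338]
(0, 11, -12) [425.85417413 239.31296715] [242.17496066 304.70451806]
(0, -20, 0) [430.47574137 147.40029452] [208.227478   326.98817659]
(0, -50, 0) [407.53914931  73.72154024] [206.56578015 350.39655152]
```

View pics/s3d.png

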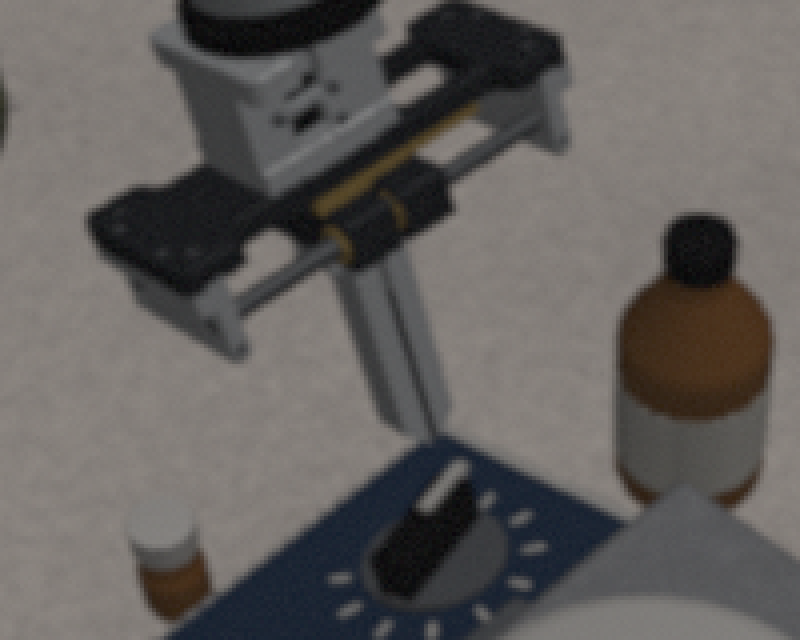

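View pics/w3d.png

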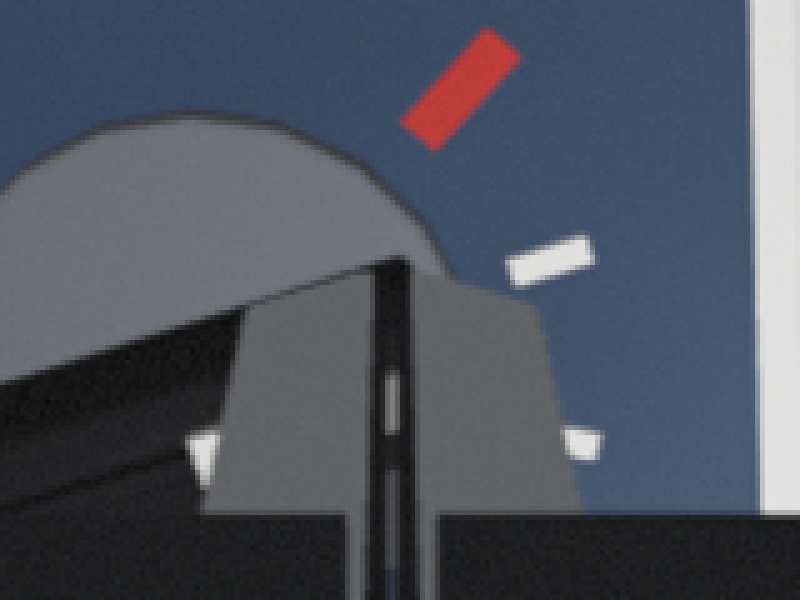

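```bash
python3 - <<'E'
from plan import *
where()
rows([(*pose(22,24,12,107),5),(*pose(22,24,4,107),2),(*pose(22,24,-6,107),6)])
E
```

```text
t 5.4 r,t,h,th [21.38 16.73 11.79 86.42] tilt 0.45 F [0.09 0.64 0.32] Ft,Fn -0.17 0.27 w 0.20069585188261016 q [ 0.04  0.12  1.99  0.01  0.77 -1.55]
{"translation":[-0.1, -0.07, -0.03],"rot":[-0.18, -0.01, 0.66],"grip":0},
{"translation":[-0.11, -0.08, -0.02],"rot":[-0.17, -0.02, 0.67],"grip":0},
{"translation":[-0.1, -0.07, -0.03],"rot":[-0.18, -0.01, 0.66],"grip":0},
{"translation":[-0.1, -0.08, -0.03],"rot":[-0.18, -0.02, 0.66],"grip":0},
{"translation":[-0.11, -0.07, -0.03],"rot":[-0.17, -0.01, 0.66],"grip":0},
{"translation":[0.04, 0.0, -0.15],"rot":[-0.0, -0.0, 0.0],"grip":0},
{"translation":[0.04, 0.0, -0.16],"rot":[-0.0, -0.0, 0.0],"grip":0},
{"translation":[0.02, 0.0, -0.06],"rot":[-0.0, -0.0, 0.0],"grip":0},
{"translation":[0.02, 0.0, -0.07],"rot":[-0.0, -0.0, 0.0],"grip":0},
{"translation":[0.01, 0.01, -0.06],"rot":[-0.0, -0.0, 0.0],"grip":0},
{"translation":[0.02, -0.0, -0.06],"rot":[-0.0, -0.0, 0.0],"grip":0},
{"translation":[0.02, -0.0, -0.07],"rot":[-0.0, -0.0, 0.0],"grip":0},
{"translation":[0.02, 0.0, -0.06],"rot":[-0.0, -0.0, 0.0],"grip":0},
13
```

{"op": "jog_arm", "data": {
  "steps": [
    {"translation": [-0.1, -0.07, -0.03], "rot": [-0.18, -0.01, 0.66], "grip": 0},
    {"translation": [-0.11, -0.08, -0.02], "rot": [-0.17, -0.02, 0.67], "grip": 0},
    {"translation": [-0.1, -0.07, -0.03], "rot": [-0.18, -0.01, 0.66], "grip": 0},
    {"translation": [-0.1, -0.08, -0.03], "rot": [-0.18, -0.02, 0.66], "grip": 0},
    {"translation": [-0.11, -0.07, -0.03], "rot": [-0.17, -0.01, 0.66], "grip": 0},
    {"translation": [0.04, 0, -0.15], "rot": [0, 0, 0], "grip": 0},
    {"translation": [0.04, 0, -0.15], "rot": [0, 0, 0], "grip": 0},
    {"translation": [0, 0, 0], "rot": [0, 0, 0], "grip": 0}
  ]
}}

```text
time_s: 6.07
ee_pos: [478.5, 48.1, 79.9]
eef_rot: [[0.902, 0.257, -0.347], [0.354, 0.019, 0.935], [0.247, -0.966, -0.074]]
force: [0.2, -0.5, -0.6]
width: 0.7
```

```bash
python3 - <<'E'
from plan import *
where()
rows([(*pose(22,24,0,107),3)])
E
```

```text
t 6.0667 r,t,h,th [ 21.98  24.44   3.31 106.79] tilt 0.45 F [ 0.16 -0.5  -0.61] Ft,Fn 0.19 -0.62 w 0.6902448062691241 q [ 0.01  0.12  2.03  0.02  0.74 -1.93]
{"translation":[0.02, 0.0, -0.04],"rot":[-0.0, -0.0, 0.01],"grip":0},
{"translation":[0.01, 0.0, -0.04],"rot":[-0.01, -0.01, 0.01],"grip":0},
{"translation":[0.02, 0.01, -0.04],"rot":[0.0, -0.0, 0.01],"grip":0},
3
```

{"op": "jog_arm", "data": {
  "steps": [
    {"translation": [0.02, 0, -0.07], "rot": [0, 0, 0], "grip": 0},
    {"translation": [0.02, 0, -0.07], "rot": [0, 0, 0], "grip": 0},
    {"translation": [0, 0, 0], "rot": [0, 0, 0], "grip": 0}
  ]
}}

```text
time_s: 6.32
ee_pos: [479.6, 48.1, 76.8]
eef_rot: [[0.901, 0.257, -0.348], [0.355, 0.019, 0.935], [0.247, -0.966, -0.075]]
force: [0.1, 0.8, -0.1]
width: 0.0
```

```bash
python3 - <<'E'
from plan import *
where()
im=save("scene","s4.png")[100:220,220:380,::-1]; cv2.imwrite('pics/s4c.png',cv2.resize(im,None,fx=5,fy=5,interpolation=3))
E
```

```text
t 6.3167 r,t,h,th [2.1880e+01 2.4140e+01 5.0000e-02 1.0685e+02] tilt 0.45 F [ 0.07  0.79 -0.06] Ft,Fn -0.33 -0.09 w 0.0036377008323392303 q [ 0.01  0.12  2.03  0.02  0.73 -1.94]
```

View pics/s4c.png

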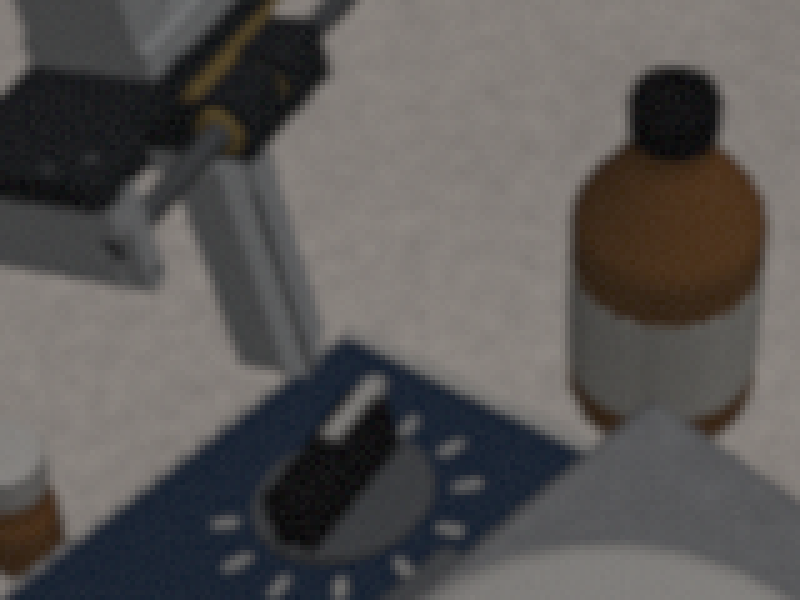

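```bash
python3 - <<'E'
from plan import *
s=sensors.get_state();x=np.array(s["ee_pos"]);R=np.array(s["eef_rot"])
for y in (11,-10,-20,-30):
  for d in [(8,y,0),(-8,y,0),(8,y,10),(8,y,-10),(-8,y,-10)]:
    print(d,((proj(x+R@np.array(d),"scene")-[220,100])*5).round(0))
rows([(*pose(22,24,-12,107),4)])
E
```

```text
(8, 11, 0) [336. 450.]
(-8, 11, 0) [296. 442.]
(8, 11, 10) [350. 431.]
(8, 11, -10) [321. 469.]
(-8, 11, -10) [282. 461.]
(8, -10, 0) [320. 402.]
(-8, -10, 0) [281. 395.]
(8, -10, 10) [335. 383.]
(8, -10, -10) [305. 421.]
(-8, -10, -10) [265. 413.]
(8, -20, 0) [313. 379.]
(-8, -20, 0) [273. 371.]
(8, -20, 10) [328. 360.]
(8, -20, -10) [298. 398.]
(-8, -20, -10) [257. 390.]
(8, -30, 0) [305. 355.]
(-8, -30, 0) [265. 348.]
(8, -30, 10) [321. 336.]
(8, -30, -10) [290. 374.]
(-8, -30, -10) [249. 367.]
{"translation":[0.03, 0.0, -0.12],"rot":[-0.0, -0.0, 0.01],"grip":0},
{"translation":[0.03, 0.01, -0.12],"rot":[-0.0, -0.0, 0.0],"grip":0},
{"translation":[0.04, -0.0, -0.11],"rot":[-0.0, -0.01, 0.01],"grip":0},
{"translation":[0.03, 0.0, -0.12],"rot":[-0.01, 0.0, 0.0],"grip":0},
4
```

{"op": "jog_arm", "data": {
  "steps": [
    {"translation": [0.03, 0, -0.12], "rot": [0, 0, 0], "grip": 0},
    {"translation": [0.03, 0, -0.12], "rot": [0, 0, 0], "grip": 0},
    {"translation": [0.03, 0, -0.12], "rot": [0, 0, 0.01], "grip": 0},
    {"translation": [0.03, 0, -0.12], "rot": [0, 0, 0], "grip": 0},
    {"translation": [0, 0, 0], "rot": [0, 0, 0], "grip": 0}
  ]
}}

```text
time_s: 6.78
ee_pos: [482.4, 48.0, 64.4]
eef_rot: [[0.901, 0.257, -0.349], [0.357, 0.019, 0.934], [0.246, -0.966, -0.075]]
force: [0.1, 0.5, -0.1]
width: 0.6
```

```bash
python3 - <<'E'
from plan import *
where()
rows([(*pose(22,24,-20,107),4)])
E
```

```text
t 6.7833 r,t,h,th [ 21.8   24.69 -12.63 106.93] tilt 0.45 F [ 0.09  0.52 -0.1 ] Ft,Fn -0.24 -0.13 w 0.5622301234855934 q [ 0.01  0.15  2.03  0.02  0.7  -1.94]
{"translation":[0.02, 0.01, -0.07],"rot":[-0.0, -0.0, 0.0],"grip":0},
{"translation":[0.03, 0.0, -0.07],"rot":[-0.0, -0.01, 0.0],"grip":0},
{"translation":[0.02, 0.01, -0.07],"rot":[-0.0, 0.0, 0.01],"grip":0},
{"translation":[0.03, 0.0, -0.07],"rot":[-0.01, -0.0, -0.0],"grip":0},
4
```

{"op": "jog_arm", "data": {
  "steps": [
    {"translation": [0.02, 0, -0.08], "rot": [0, 0, 0], "grip": 0},
    {"translation": [0.02, 0, -0.08], "rot": [0, 0, 0], "grip": 0},
    {"translation": [0.02, 0, -0.08], "rot": [0, 0, 0], "grip": 0},
    {"translation": [0.02, 0, -0.06], "rot": [0, 0, 0], "grip": 0},
    {"translation": [0, 0, 0], "rot": [0, 0, 0], "grip": 0}
  ]
}}

```text
time_s: 7.2
ee_pos: [484.5, 48.1, 57.3]
eef_rot: [[0.901, 0.257, -0.349], [0.357, 0.019, 0.934], [0.247, -0.966, -0.075]]
force: [0.5, 0.8, 0.3]
width: 0.4
```

```bash
python3 - <<'E'
from plan import *
where()
im=save("scene","s5.png")[100:220,220:380,::-1]; cv2.imwrite('pics/s5c.png',cv2.resize(im,None,fx=5,fy=5,interpolation=3)); save("wrist","w5.png")
rows([(*pose(22,17,-20,96),5),(*pose(22,17,-20,80),5)])
E
```

```text
t 7.2 r,t,h,th [ 21.63  24.51 -20.03 106.94] tilt 0.45 F [0.54 0.81 0.33] Ft,Fn -0.85 0.16 w 0.3715626484606158 q [ 0.01  0.17  2.03  0.02  0.68 -1.94]
{"translation":[0.08, 0.06, 0.02],"rot":[0.09, 0.01, -0.35],"grip":0},
{"translation":[0.07, 0.06, 0.02],"rot":[0.1, 0.0, -0.35],"grip":0},
{"translation":[0.08, 0.05, 0.02],"rot":[0.09, 0.01, -0.36],"grip":0},
{"translation":[0.08, 0.06, 0.02],"rot":[0.09, 0.0, -0.35],"grip":0},
{"translation":[0.07, 0.06, 0.02],"rot":[0.1, 0.01, -0.35],"grip":0},
{"translation":[0.05, 0.04, 0.01],"rot":[0.14, 0.01, -0.52],"grip":0},
{"translation":[0.04, 0.04, 0.02],"rot":[0.13, 0.01, -0.51],"grip":0},
{"translation":[0.05, 0.04, 0.01],"rot":[0.14, 0.01, -0.52],"grip":0},
{"translation":[0.05, 0.04, 0.01],"rot":[0.14, 0.01, -0.51],"grip":0},
{"translation":[0.04, 0.04, 0.01],"rot":[0.14, 0.01, -0.52],"grip":0},
10
```

View pics/s5c.png

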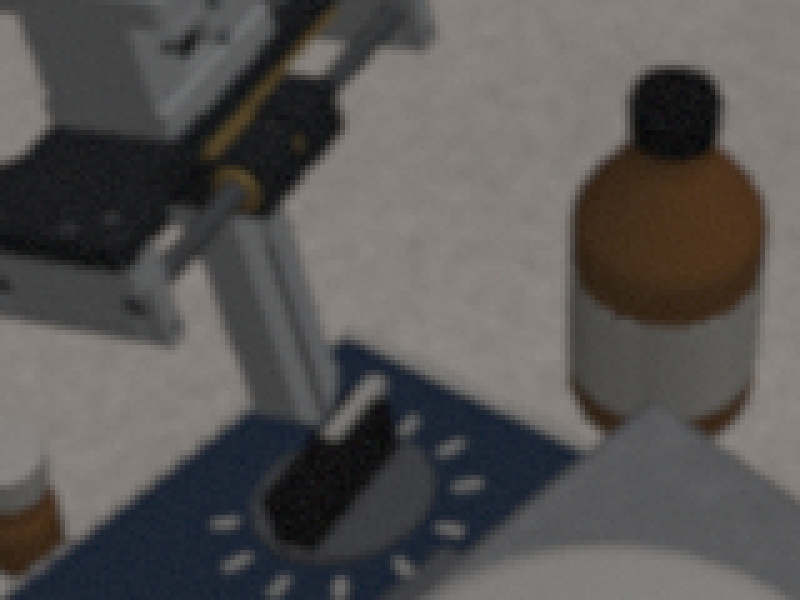

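View pics/w5.png

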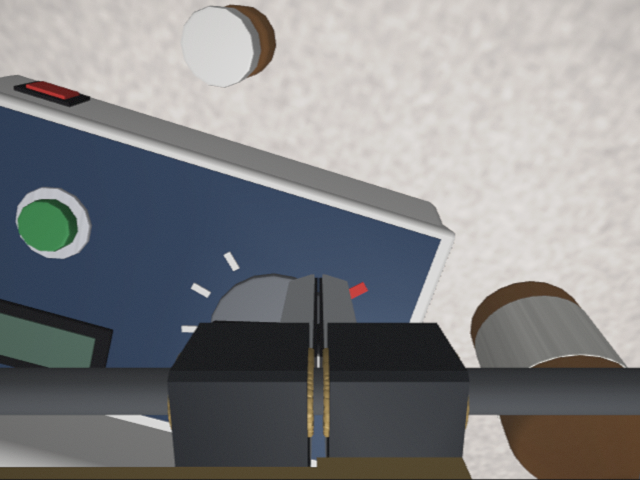

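{"op": "jog_arm", "data": {
  "steps": [
    {"translation": [0.08, 0.06, 0.02], "rot": [0.09, 0.01, -0.35], "grip": 0},
    {"translation": [0.08, 0.06, 0.02], "rot": [0.1, 0, -0.35], "grip": 0},
    {"translation": [0.07, 0.05, 0.02], "rot": [0.09, 0.01, -0.36], "grip": 0},
    {"translation": [0.08, 0.06, 0.02], "rot": [0.09, 0, -0.35], "grip": 0},
    {"translation": [0.07, 0.06, 0.02], "rot": [0.1, 0.01, -0.35], "grip": 0}
  ]
}}

```text
time_s: 7.72
ee_pos: [493.4, 55.2, 59.9]
eef_rot: [[0.951, 0.256, -0.17], [0.171, 0.018, 0.985], [0.256, -0.966, -0.026]]
force: [-6.1, -2.6, 2.5]
width: 0.2
```

```bash
python3 - <<'E'
from plan import *
where()
E
```

```text
t 7.7167 r,t,h,th [ 21.98  17.85 -19.96  95.91] tilt 0.45 F [-6.1  -2.6   2.46] Ft,Fn 5.61 4.0 w 0.21400294217936755 q [ 0.03  0.18  2.    0.02  0.69 -1.73]
```

{"op": "jog_arm", "data": {
  "steps": [
    {"translation": [0.05, 0.04, 0.01], "rot": [0.14, 0.01, -0.52], "grip": 0},
    {"translation": [0.04, 0.04, 0.02], "rot": [0.13, 0.01, -0.51], "grip": 0}
  ]
}}

```text
time_s: 7.88
ee_pos: [495.9, 57.4, 60.6]
eef_rot: [[0.964, 0.257, -0.063], [0.06, 0.018, 0.998], [0.258, -0.966, 0.002]]
force: [-0.8, 0.6, -1.8]
width: 0.9
```

```bash
cat > look.py <<'E'
import sys
from plan import *
where(); i=sys.argv[1]
a=save("top","t%s.png"%i)[230:350,250:410,::-1]; b=save("scene","s%s.png"%i)[130:250,220:380,::-1]
cv2.imwrite('pics/c%s.png'%i,cv2.resize(np.hstack([a,b]),(800,300),interpolation=3))
E
python3 look.py 6
```

```text
t 7.8833 r,t,h,th [ 21.92  17.53 -19.92  89.46] tilt 0.45 F [-0.75  0.63 -1.75] Ft,Fn 1.14 -1.51 w 0.8977239327301023 q [ 0.04  0.19  2.    0.01  0.7  -1.61]
```

View pics/c6.png

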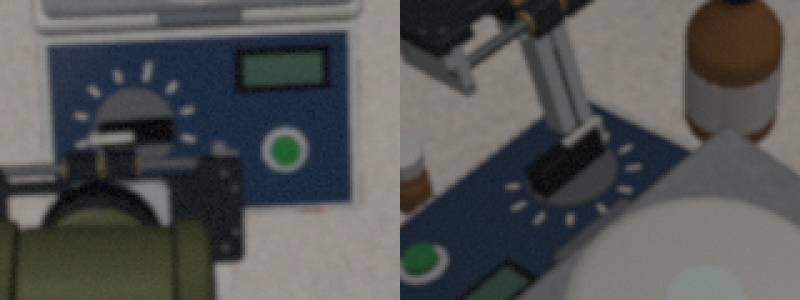

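```bash
python3 - <<'E'
from plan import *
where()
rows([(*pose(22,17.5,-20,th),1) for th in np.arange(85,24,-5)])
E
```

```text
t 7.9833 r,t,h,th [ 21.92  16.92 -19.76  89.56] tilt 0.44 F [0.09 0.61 0.47] Ft,Fn -0.25 0.42 w 0.441322331914171 q [ 0.04  0.19  2.    0.01  0.7  -1.61]
{"translation":[0.05, 0.06, 0.0],"rot":[0.2, 0.01, -0.73],"grip":0},
{"translation":[0.07, 0.06, 0.03],"rot":[0.21, 0.02, -0.81],"grip":0},
{"translation":[0.09, 0.04, 0.02],"rot":[0.22, 0.02, -0.8],"grip":0},
{"translation":[0.08, 0.05, 0.02],"rot":[0.21, 0.01, -0.81],"grip":0},
{"translation":[0.09, 0.03, 0.03],"rot":[0.22, 0.02, -0.8],"grip":0},
{"translation":[0.09, 0.02, 0.02],"rot":[0.21, 0.01, -0.81],"grip":0},
{"translation":[0.09, 0.02, 0.03],"rot":[0.22, 0.02, -0.8],"grip":0},
{"translation":[0.1, 0.01, 0.02],"rot":[0.21, 0.01, -0.81],"grip":0},
{"translation":[0.09, -0.0, 0.03],"rot":[0.22, 0.02, -0.8],"grip":0},
{"translation":[0.1, -0.01, 0.02],"rot":[0.21, 0.01, -0.81],"grip":0},
{"translation":[0.09, -0.02, 0.03],"rot":[0.22, 0.02, -0.8],"grip":0},
{"translation":[0.09, -0.02, 0.02],"rot":[0.21, 0.01, -0.81],"grip":0},
{"translation":[0.09, -0.03, 0.02],"rot":[0.22, 0.02, -0.8],"grip":0},
13
```

{"op": "jog_arm", "data": {
  "steps": [
    {"translation": [0.05, 0.06, 0.0], "rot": [0.2, 0.01, -0.73], "grip": 0},
    {"translation": [0.07, 0.06, 0.03], "rot": [0.21, 0.02, -0.81], "grip": 0},
    {"translation": [0.09, 0.04, 0.02], "rot": [0.22, 0.02, -0.8], "grip": 0},
    {"translation": [0.08, 0.05, 0.02], "rot": [0.21, 0.01, -0.81], "grip": 0}
  ]
}}

```text
time_s: 8.32
ee_pos: [503.4, 62.5, 62.6]
eef_rot: [[0.93, 0.257, 0.263], [-0.277, 0.018, 0.961], [0.243, -0.966, 0.088]]
force: [-8.5, -1.3, 2.3]
width: 0.7
```

```bash
python3 look.py 7
```

```text
t 8.3167 r,t,h,th [ 21.79  17.82 -20.07  69.94] tilt 0.45 F [-8.55 -1.31  2.28] Ft,Fn 7.03 4.44 w 0.6911535187417269 q [ 0.05  0.2   1.98  0.01  0.7  -1.25]
```

View pics/c7.png

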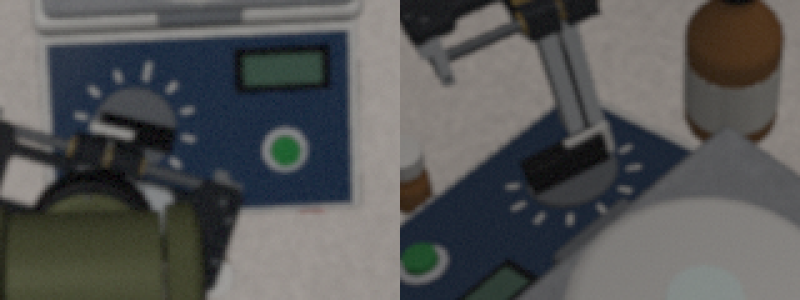

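{"op": "jog_arm", "data": {
  "steps": [
    {"translation": [0.09, 0.03, 0.03], "rot": [0.22, 0.02, -0.8], "grip": 0},
    {"translation": [0.09, 0.02, 0.02], "rot": [0.21, 0.01, -0.81], "grip": 0},
    {"translation": [0.09, 0.02, 0.03], "rot": [0.22, 0.02, -0.8], "grip": 0},
    {"translation": [0.1, 0.01, 0.02], "rot": [0.21, 0.01, -0.81], "grip": 0},
    {"translation": [0.09, 0, 0.03], "rot": [0.22, 0.02, -0.8], "grip": 0},
    {"translation": [0.1, -0.01, 0.02], "rot": [0.21, 0.01, -0.81], "grip": 0}
  ]
}}

```text
time_s: 8.92
ee_pos: [517.4, 64.5, 66.4]
eef_rot: [[0.674, 0.258, 0.693], [-0.72, 0.018, 0.694], [0.166, -0.966, 0.198]]
force: [-8.0, 6.1, 4.4]
width: 0.6
```

```bash
python3 look.py 8;python3 - <<'E'
from plan import *
rows([(*pose(22,17.5,-20,th),1) for th in np.arange(35,-11,-5)])
E
```

```text
t 8.9167 r,t,h,th [ 21.87  17.67 -20.03  39.96] tilt 0.44 F [-8.05  6.05  4.44] Ft,Fn 9.04 6.25 w 0.5949336289827049 q [ 0.05  0.22  1.94  0.01  0.72 -0.72]
{"translation":[0.09, -0.01, 0.02],"rot":[0.22, 0.02, -0.81],"grip":0},
{"translation":[0.09, -0.03, 0.03],"rot":[0.21, 0.02, -0.8],"grip":0},
{"translation":[0.09, -0.03, 0.02],"rot":[0.22, 0.01, -0.81],"grip":0},
{"translation":[0.08, -0.05, 0.02],"rot":[0.21, 0.02, -0.8],"grip":0},
{"translation":[0.09, -0.04, 0.02],"rot":[0.22, 0.01, -0.81],"grip":0},
{"translation":[0.07, -0.06, 0.02],"rot":[0.21, 0.02, -0.8],"grip":0},
{"translation":[0.08, -0.06, 0.02],"rot":[0.22, 0.01, -0.81],"grip":0},
{"translation":[0.06, -0.07, 0.02],"rot":[0.21, 0.02, -0.8],"grip":0},
{"translation":[0.06, -0.08, 0.01],"rot":[0.22, 0.01, -0.81],"grip":0},
{"translation":[0.06, -0.08, 0.02],"rot":[0.22, 0.02, -0.8],"grip":0},
10
```

View pics/c8.png

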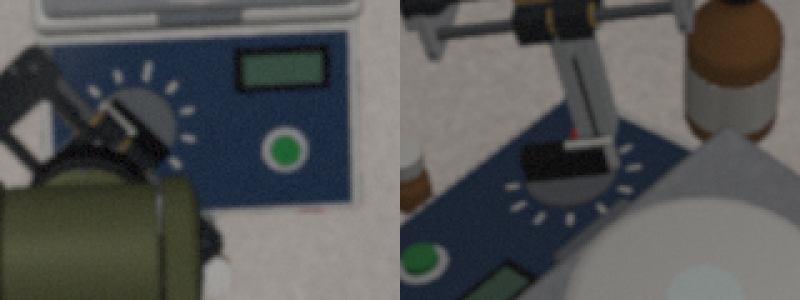

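{"op": "jog_arm", "data": {
  "steps": [
    {"translation": [0.09, -0.01, 0.02], "rot": [0.22, 0.02, -0.81], "grip": 0},
    {"translation": [0.09, -0.03, 0.03], "rot": [0.21, 0.02, -0.8], "grip": 0},
    {"translation": [0.09, -0.03, 0.02], "rot": [0.22, 0.01, -0.81], "grip": 0},
    {"translation": [0.08, -0.05, 0.02], "rot": [0.21, 0.02, -0.8], "grip": 0},
    {"translation": [0.09, -0.04, 0.02], "rot": [0.22, 0.01, -0.81], "grip": 0},
    {"translation": [0.07, -0.06, 0.02], "rot": [0.21, 0.02, -0.8], "grip": 0},
    {"translation": [0.08, -0.06, 0.02], "rot": [0.22, 0.01, -0.81], "grip": 0}
  ]
}}

```text
time_s: 9.6
ee_pos: [532.4, 57.7, 70.3]
eef_rot: [[0.156, 0.258, 0.953], [-0.988, 0.019, 0.156], [0.022, -0.966, 0.258]]
force: [-0.3, 3.2, -1.3]
width: 0.4
```

```bash
python3 look.py 9;python3 - <<'E'
from plan import *
rows([(*pose(22,17.5,-20,th),1) for th in np.arange(0,-29,-4)])
E
```

```text
t 9.6 r,t,h,th [ 22.03  17.9  -20.05   5.01] tilt 0.45 F [-0.26  3.2  -1.31] Ft,Fn 3.23 -1.26 w 0.4025724527845445 q [ 0.03  0.25  1.9   0.02  0.74 -0.14]
{"translation":[0.06, -0.06, 0.02],"rot":[0.22, 0.02, -0.82],"grip":0},
{"translation":[0.05, -0.06, 0.01],"rot":[0.17, 0.01, -0.65],"grip":0},
{"translation":[0.04, -0.07, 0.01],"rot":[0.18, 0.02, -0.64],"grip":0},
{"translation":[0.05, -0.06, 0.01],"rot":[0.17, 0.01, -0.64],"grip":0},
{"translation":[0.03, -0.07, 0.01],"rot":[0.17, 0.01, -0.65],"grip":0},
{"translation":[0.03, -0.07, 0.01],"rot":[0.17, 0.01, -0.64],"grip":0},
{"translation":[0.03, -0.08, 0.0],"rot":[0.17, 0.02, -0.65],"grip":0},
{"translation":[0.02, -0.07, 0.01],"rot":[0.18, 0.01, -0.64],"grip":0},
8
```

View pics/c9.png

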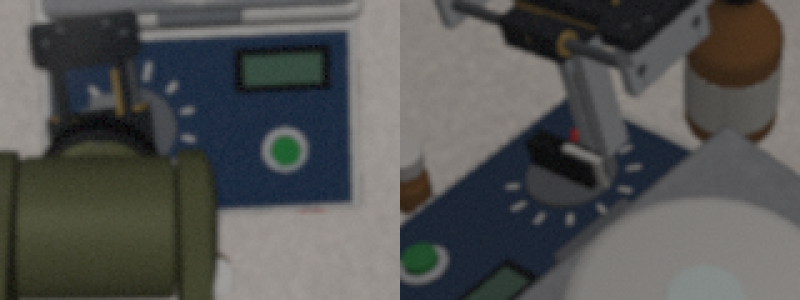

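{"op": "jog_arm", "data": {
  "steps": [
    {"translation": [0.06, -0.06, 0.02], "rot": [0.22, 0.02, -0.82], "grip": 0},
    {"translation": [0.05, -0.06, 0.01], "rot": [0.17, 0.01, -0.65], "grip": 0},
    {"translation": [0.04, -0.07, 0.01], "rot": [0.18, 0.02, -0.64], "grip": 0},
    {"translation": [0.05, -0.06, 0.01], "rot": [0.17, 0.01, -0.64], "grip": 0},
    {"translation": [0.03, -0.07, 0.01], "rot": [0.17, 0.01, -0.65], "grip": 0},
    {"translation": [0.03, -0.07, 0.01], "rot": [0.17, 0.01, -0.64], "grip": 0},
    {"translation": [0, 0, 0], "rot": [0, 0, 0], "grip": 0}
  ]
}}

```text
time_s: 10.28
ee_pos: [539.0, 47.7, 72.0]
eef_rot: [[-0.262, 0.259, 0.93], [-0.961, 0.019, -0.276], [-0.089, -0.966, 0.244]]
force: [1.8, 1.0, -0.8]
width: 0.6
```

```bash
python3 look.py 10;python3 - <<'E'
from plan import *
rows([(*pose(22,17.5,-20,th),1) for th in np.arange(-23,-40,-3)])
E
```

```text
t 10.2833 r,t,h,th [ 21.76  17.76 -19.94 -19.99] tilt 0.45 F [ 1.81  0.96 -0.81] Ft,Fn 1.33 -1.27 w 0.6074775613142851 q [0.01 0.25 1.88 0.02 0.74 0.27]
{"translation":[0.03, -0.07, 0.0],"rot":[0.13, 0.01, -0.52],"grip":0},
{"translation":[0.02, -0.05, 0.01],"rot":[0.13, 0.01, -0.48],"grip":0},
{"translation":[0.01, -0.06, -0.0],"rot":[0.13, 0.01, -0.48],"grip":0},
{"translation":[0.02, -0.06, 0.0],"rot":[0.13, 0.01, -0.49],"grip":0},
{"translation":[0.0, -0.06, 0.0],"rot":[0.13, 0.01, -0.48],"grip":0},
{"translation":[0.01, -0.05, 0.0],"rot":[0.13, 0.01, -0.48],"grip":0},
6
```

View pics/c10.png

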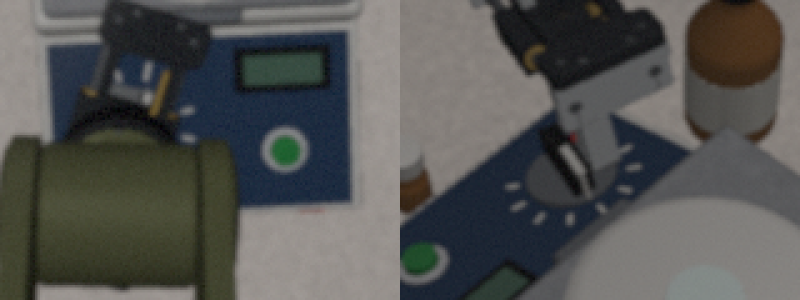

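{"op": "jog_arm", "data": {
  "steps": [
    {"translation": [0.03, -0.07, 0], "rot": [0.13, 0.01, -0.52], "grip": 0},
    {"translation": [0.02, -0.05, 0.01], "rot": [0.13, 0.01, -0.48], "grip": 0},
    {"translation": [0.01, -0.06, 0], "rot": [0.13, 0.01, -0.48], "grip": 0},
    {"translation": [0.02, -0.06, 0], "rot": [0.13, 0.01, -0.49], "grip": 0},
    {"translation": [0, 0, 0], "rot": [0, 0, 0], "grip": 0},
    {"translation": [0, 0, 0], "rot": [0, 0, 0], "grip": 0}
  ]
}}

```text
time_s: 10.88
ee_pos: [540.8, 41.4, 72.1]
eef_rot: [[-0.451, 0.258, 0.855], [-0.882, 0.018, -0.471], [-0.137, -0.966, 0.219]]
force: [-0.4, -0.3, 1.0]
width: 0.4
```

```bash
python3 look.py 11; python3 - <<'E'
import cv2
im=cv2.imread('pics/s11.png')[150:230,270:377];cv2.imwrite('pics/s11c.png',cv2.resize(im,None,fx=7,fy=7,interpolation=3))
E
```

```text
t 10.8833 r,t,h,th [ 22.06  17.2  -20.1  -32.06] tilt 0.45 F [-0.42 -0.28  0.99] Ft,Fn -0.3 1.07 w 0.44868352167922937 q [-0.    0.26  1.88  0.03  0.75  0.47]
```

View pics/s11c.png

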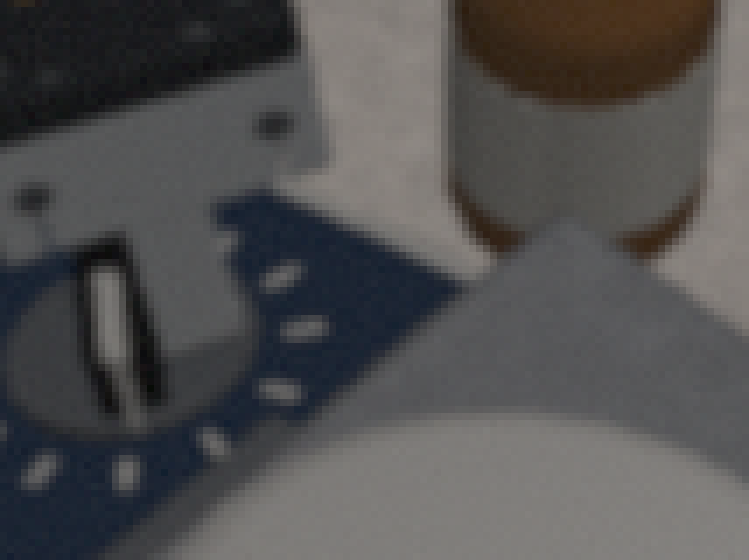

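```bash
python3 - <<'E'
from plan import *
for th in (-15,-25,-32,-38,-45,-52):
    a=np.radians(th);p=np.cos(a)*u+np.sin(a)*l
    print(th,*[((proj(D+28*n+r*p,"scene")-[270,150])*7).round(0) for r in (33,8)])
rows([(*pose(22,27,-20,-28),4),(*pose(22,27,60,-28),4)])
E
```

```text
-15 [168. 331.] [118. 278.]
-25 [145. 342.] [113. 280.]
-32 [128. 348.] [108. 282.]
-38 [113. 352.] [105. 283.]
-45 [ 96. 355.] [101. 283.]
-52 [ 78. 357.] [ 97. 284.]
{"translation":[0.03, 0.11, 0.01],"rot":[-0.04, -0.0, 0.17],"grip":0},
{"translation":[0.04, 0.11, 0.01],"rot":[-0.05, -0.01, 0.16],"grip":0},
{"translation":[0.03, 0.1, 0.02],"rot":[-0.04, -0.0, 0.17],"grip":0},
{"translation":[0.03, 0.11, 0.01],"rot":[-0.04, -0.01, 0.16],"grip":0},
{"translation":[-0.21, -0.01, 0.77],"rot":[-0.0, 0.0, 0.0],"grip":0},
{"translation":[-0.2, -0.02, 0.78],"rot":[-0.0, 0.0, 0.0],"grip":0},
{"translation":[-0.21, -0.01, 0.77],"rot":[-0.0, 0.0, 0.0],"grip":0},
{"translation":[-0.2, -0.02, 0.77],"rot":[-0.0, 0.0, 0.0],"grip":0},
8
```

{"op": "jog_arm", "data": {
  "steps": [
    {"translation": [0.0, -0.06, 0.0], "rot": [0.13, 0.01, -0.48], "grip": 0},
    {"translation": [0.01, -0.05, 0.0], "rot": [0.13, 0.01, -0.48], "grip": 0},
    {"translation": [0, 0, 0], "rot": [0, 0, 0], "grip": 0},
    {"translation": [0, 0, 0], "rot": [0, 0, 0], "grip": 0}
  ]
}}

```text
time_s: 11.32
ee_pos: [541.1, 38.8, 72.1]
eef_rot: [[-0.538, 0.257, 0.802], [-0.828, 0.018, -0.561], [-0.159, -0.966, 0.203]]
force: [0.8, 0.6, 1.0]
width: 0.6
```

```bash
python3 look.py 12; python3 - <<'E'
from plan import *
im=cv2.imread('pics/s12.png')[150:230,270:377];cv2.imwrite('pics/s12c.png',cv2.resize(im,None,fx=7,fy=7,interpolation=3))
rows([(*pose(22,27,-20,-28),4),(*pose(22,27,60,-28),4)])
E
```

```text
t 11.3167 r,t,h,th [ 21.81  17.4  -20.14 -38.11] tilt 0.44 F [0.81 0.61 1.03] Ft,Fn 1.11 0.78 w 0.584446570655323 q [-0.01  0.26  1.88  0.03  0.75  0.57]
{"translation":[0.03, 0.13, 0.01],"rot":[-0.11, -0.01, 0.41],"grip":0},
{"translation":[0.03, 0.14, 0.01],"rot":[-0.11, -0.01, 0.41],"grip":0},
{"translation":[0.03, 0.13, 0.02],"rot":[-0.11, -0.01, 0.4],"grip":0},
{"translation":[0.03, 0.14, 0.01],"rot":[-0.11, -0.01, 0.41],"grip":0},
{"translation":[-0.21, -0.02, 0.77],"rot":[0.0, 0.0, 0.0],"grip":0},
{"translation":[-0.2, -0.01, 0.78],"rot":[0.0, 0.0, 0.0],"grip":0},
{"translation":[-0.21, -0.02, 0.77],"rot":[0.0, 0.0, 0.0],"grip":0},
{"translation":[-0.2, -0.01, 0.77],"rot":[0.0, 0.0, 0.0],"grip":0},
8
```

View pics/s12c.png

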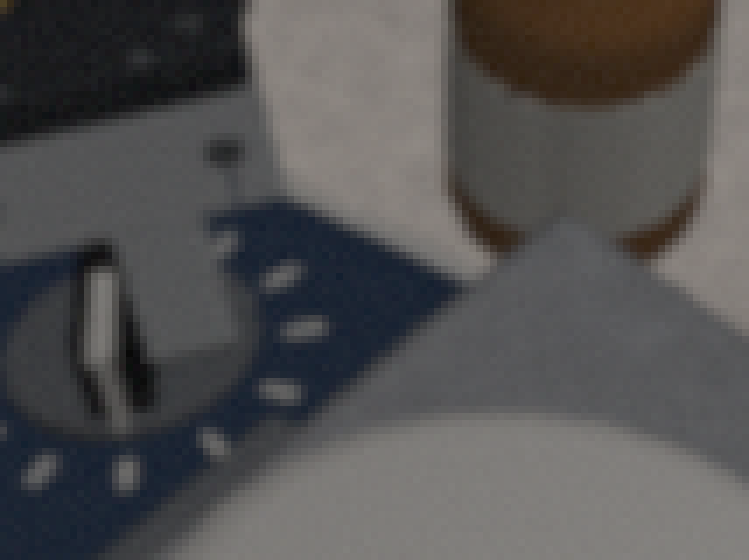

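{"op": "jog_arm", "data": {
  "steps": [
    {"translation": [0.03, 0.13, 0.01], "rot": [-0.11, -0.01, 0.41], "grip": 0},
    {"translation": [0.03, 0.14, 0.01], "rot": [-0.11, -0.01, 0.41], "grip": 0},
    {"translation": [0.03, 0.13, 0.02], "rot": [-0.11, -0.01, 0.4], "grip": 0},
    {"translation": [0.03, 0.14, 0.01], "rot": [-0.11, -0.01, 0.41], "grip": 0},
    {"translation": [-0.2, -0.02, 0.77], "rot": [0, 0, 0], "grip": 0},
    {"translation": [-0.2, -0.02, 0.77], "rot": [0, 0, 0], "grip": 0},
    {"translation": [-0.2, -0.02, 0.77], "rot": [0, 0, 0], "grip": 0},
    {"translation": [-0.2, -0.02, 0.77], "rot": [0, 0, 0], "grip": 0}
  ]
}}

```text
time_s: 12.08
ee_pos: [523.7, 50.4, 151.2]
eef_rot: [[-0.39, 0.258, 0.884], [-0.913, 0.018, -0.408], [-0.121, -0.966, 0.229]]
force: [0.0, -0.4, 1.0]
width: 0.6
```

```bash
python3 look.py 13; python3 - <<'E'
from plan import *
im=cv2.imread('pics/s13.png')[150:230,270:377];cv2.imwrite('pics/s13c.png',cv2.resize(im,None,fx=7,fy=7,interpolation=3))
save("wrist","w13.png"); r=vision.mark_of("dial_pointer","wrist");print([(q["xy"],q["confidence"]) for q in r]);r=vision.mark_of("dial_axis","wrist");print([(q["xy"],q["confidence"]) for q in r])
r=vision.mark_of("button_top","wrist");print([(q["xy"],q["confidence"]) for q in r])
for th in (-15,-38,-45,-52,-75):
    a=np.radians(th);p=np.cos(a)*u+np.sin(a)*l
    print(th,proj(D+28*n+33*p,"wrist"))
print(proj(D+28*n,"wrist"))
print(proj([499.6,-77.4,80.2],"wrist"))
E
```

```text
t 12.0833 r,t,h,th [ 22.5   26.75  60.48 -28.03] tilt 0.44 F [ 0.02 -0.39  0.98] Ft,Fn -0.22 0.95 w 0.5870967187147952 q [0.02 0.11 1.84 0.02 0.93 0.43]
[([331.7, 310.6], 0.63)]
[([278.3, 295.3], 0.58)]
[([328.9, 426.5], 0.51)]
-15 [331.66641464 284.07403541]
-38 [332.10740254 304.20265176]
-45 [330.55638308 310.10939098]
-52 [328.26193085 315.76167324]
-75 [316.05193223 331.61026992]
[279.35856185 295.59855896]
[336.87955634 429.40868638]
```

View pics/s13c.png

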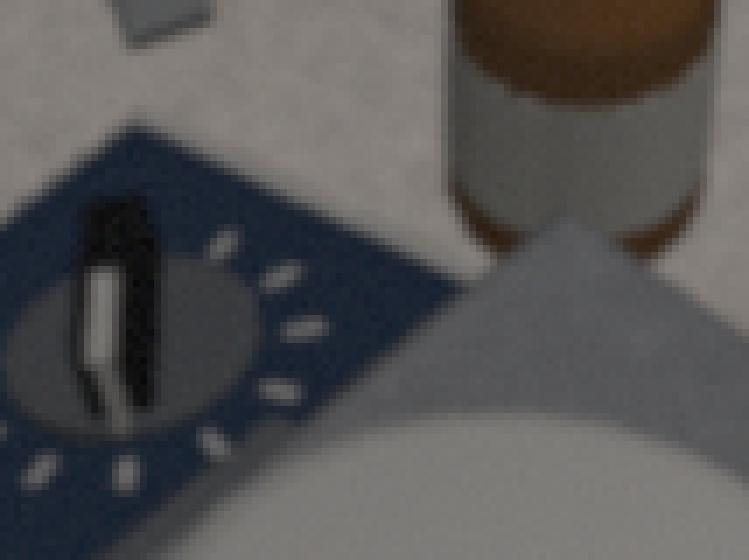

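View pics/w13.png

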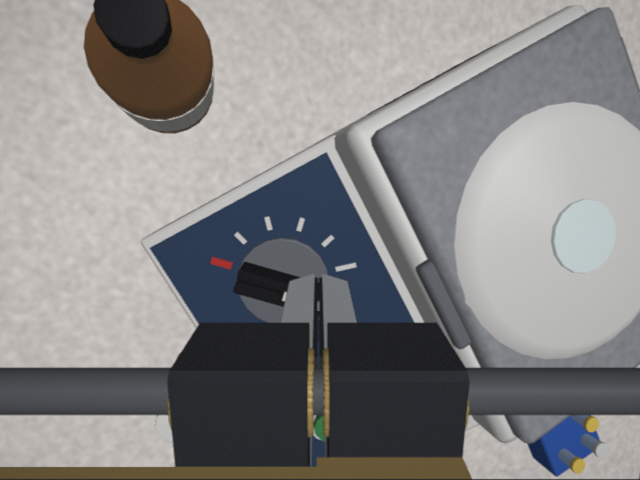

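```bash
cat >> plan.py <<'E'
def bpose(h,th=0,du=0,dl=0):
    _,R=pose(0,0,0,th); return D+(-18+du)*u+(-112.7+dl)*l+(h+11)*n,R
def bwhere():
    s=sensors.get_state(); x=np.array(s["ee_pos"]); d=x-(D-18*u-112.7*l)-11*n
    print("t",s["time_s"],"du,dl,h",np.round([d@u,d@l,d@n],2),"Fn",round(float(np.dot(s["force"],n)),2),"F",np.round(s["force"],2))
E
python3 - <<'E'
from plan import *
rows([(*bpose(60),1),(*bpose(10),1),(*bpose(-18),2)])
E
```

```text
{"translation":[-0.26, -0.86, -0.08],"rot":[-0.2, -0.02, 0.75],"grip":0},
{"translation":[-0.27, -0.86, -0.07],"rot":[-0.2, -0.01, 0.76],"grip":0},
{"translation":[-0.26, -0.86, -0.08],"rot":[-0.2, -0.02, 0.75],"grip":0},
{"translation":[-0.26, -0.86, -0.08],"rot":[-0.2, -0.02, 0.76],"grip":0},
{"translation":[-0.27, -0.86, -0.07],"rot":[-0.2, -0.01, 0.75],"grip":0},
{"translation":[-0.26, -0.85, -0.08],"rot":[-0.2, -0.02, 0.76],"grip":0},
{"translation":[0.17, 0.01, -0.64],"rot":[-0.0, 0.0, -0.0],"grip":0},
{"translation":[0.17, 0.01, -0.65],"rot":[-0.0, 0.0, -0.0],"grip":0},
{"translation":[0.18, 0.01, -0.64],"rot":[-0.0, 0.0, -0.0],"grip":0},
{"translation":[0.14, 0.01, -0.54],"rot":[-0.0, 0.0, -0.0],"grip":0},
{"translation":[0.15, 0.01, -0.55],"rot":[-0.0, 0.0, -0.0],"grip":0},
11
```

{"op": "jog_arm", "data": {
  "steps": [
    {"translation": [-0.26, -0.86, -0.08], "rot": [-0.2, -0.02, 0.75], "grip": 0},
    {"translation": [-0.27, -0.86, -0.07], "rot": [-0.2, -0.01, 0.76], "grip": 0},
    {"translation": [-0.26, -0.86, -0.08], "rot": [-0.2, -0.02, 0.75], "grip": 0},
    {"translation": [-0.26, -0.86, -0.08], "rot": [-0.2, -0.02, 0.76], "grip": 0},
    {"translation": [-0.27, -0.86, -0.07], "rot": [-0.2, -0.01, 0.75], "grip": 0},
    {"translation": [-0.26, -0.85, -0.08], "rot": [-0.2, -0.02, 0.76], "grip": 0},
    {"translation": [0.17, 0.01, -0.64], "rot": [0, 0, 0], "grip": 0},
    {"translation": [0.17, 0.01, -0.64], "rot": [0, 0, 0], "grip": 0},
    {"translation": [0.17, 0.01, -0.64], "rot": [0, 0, 0], "grip": 0},
    {"translation": [0, 0, 0], "rot": [0, 0, 0], "grip": 0},
    {"translation": [0, 0, 0], "rot": [0, 0, 0], "grip": 0}
  ]
}}

```text
time_s: 13.3
ee_pos: [496.7, -77.5, 89.8]
eef_rot: [[0.072, 0.257, 0.964], [-0.997, 0.02, 0.069], [-0.002, -0.966, 0.258]]
force: [-0.1, -0.4, 0.2]
width: 0.3
```

```bash
python3 - <<'E'
from plan import *
bwhere(); im=save("scene","s14.png")[160:280,160:320,::-1]; cv2.imwrite('pics/s14c.png',cv2.resize(im,None,fx=5,fy=5,interpolation=3)); save("wrist","w14.png")
rows([(*bpose(-16),3)])
E
```

```text
t 13.3 du,dl,h [-0.31  0.14 10.5 ] Fn 0.25 F [-0.12 -0.39  0.22]
{"translation":[0.09, 0.01, -0.36],"rot":[-0.0, 0.01, -0.0],"grip":0},
{"translation":[0.08, 0.0, -0.36],"rot":[-0.01, 0.0, -0.0],"grip":0},
{"translation":[0.09, 0.01, -0.36],"rot":[-0.0, 0.01, -0.0],"grip":0},
3
```

View pics/s14c.png

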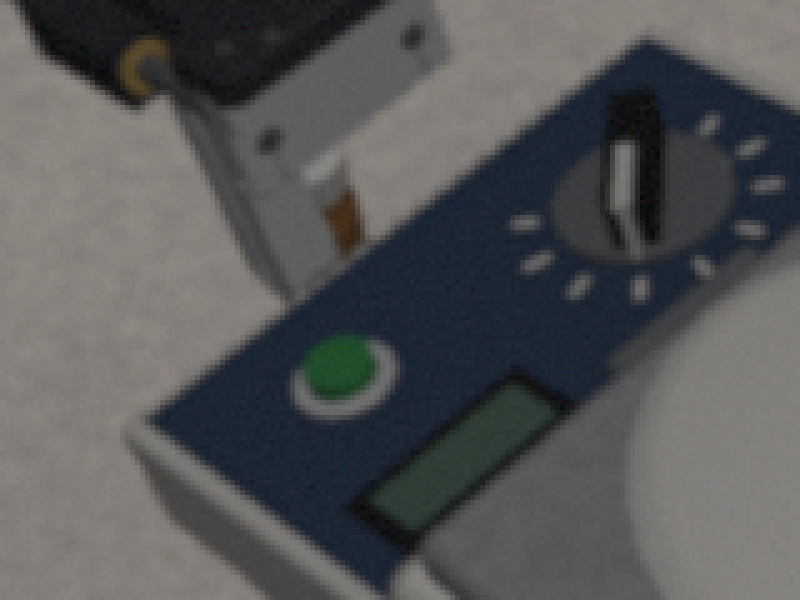

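View pics/w14.png

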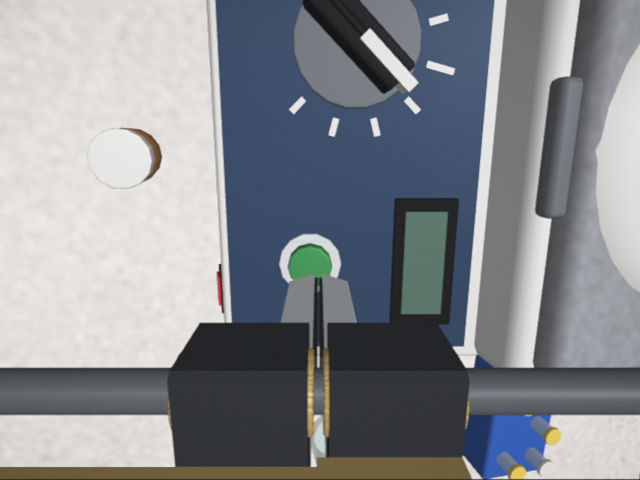

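```bash
python3 - <<'E'
from plan import *
print(proj(D-18*u-112.7*l+10*n,"wrist"),vision.mark_of("button_top","wrist")[:1], proj(D+28*n,"wrist"))
for r in vision.mark_of("button_top","wrist")[:1]: print(r["xy"])
for r in vision.mark_of("dial_axis","wrist")[:1]: print(r["xy"])
rows([(*bpose(-14,du=-3),3)])
E
```

```text
[313.14388872 266.86726303] [] [353.21827219  29.46694352]
[359.7, 29.2]
{"translation":[0.04, 0.0, -0.35],"rot":[-0.0, 0.01, -0.0],"grip":0},
{"translation":[0.04, 0.01, -0.35],"rot":[-0.01, 0.01, -0.0],"grip":0},
{"translation":[0.03, 0.0, -0.35],"rot":[0.0, 0.01, -0.0],"grip":0},
3
```

{"op": "jog_arm", "data": {
  "steps": [
    {"translation": [0.04, 0, -0.35], "rot": [0, 0, 0], "grip": 0},
    {"translation": [0.04, 0, -0.35], "rot": [0, 0, 0], "grip": 0},
    {"translation": [0.04, 0, -0.35], "rot": [0, 0, 0], "grip": 0},
    {"translation": [0.02, 0, -0.1], "rot": [0, 0, 0], "grip": 0},
    {"translation": [0.02, 0, -0.1], "rot": [0, 0, 0], "grip": 0},
    {"translation": [0, 0, 0], "rot": [0, 0, 0], "grip": 0}
  ]
}}

```text
time_s: 14.05
ee_pos: [501.2, -77.6, 59.0]
eef_rot: [[0.072, 0.259, 0.963], [-0.997, 0.02, 0.069], [-0.001, -0.966, 0.259]]
force: [-0.8, -0.6, 0.6]
width: 0.5
```

```bash
python3 - <<'E'
from plan import *
bwhere(); im=save("scene","s15.png")[160:280,160:320,::-1]; cv2.imwrite('pics/s15c.png',cv2.resize(im,None,fx=5,fy=5,interpolation=3))
E
```

```text
t 14.05 du,dl,h [ -3.99  -0.3  -20.4 ] Fn 0.84 F [-0.84 -0.58  0.63]
```

View pics/s15c.png

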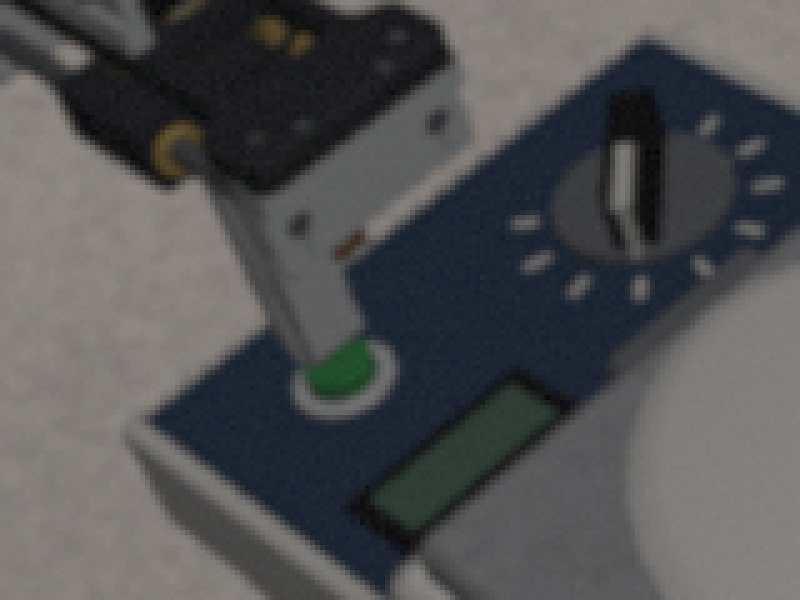

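{"op": "jog_arm", "data": {
  "steps": [
    {"translation": [0.06, 0, 0.0], "rot": [0, 0, 0], "grip": 0},
    {"translation": [0.02, 0, -0.08], "rot": [0, 0, 0], "grip": 0},
    {"translation": [0.02, 0, -0.08], "rot": [0, 0, 0], "grip": 0},
    {"translation": [0, 0, 0], "rot": [0, 0, 0], "grip": 0}
  ]
}}

```text
time_s: 14.43
ee_pos: [503.8, -77.7, 55.3]
eef_rot: [[0.072, 0.259, 0.963], [-0.997, 0.02, 0.069], [-0.001, -0.966, 0.26]]
force: [-0.7, -0.4, 0.3]
width: 0.5
```

```bash
python3 - <<'E'
from plan import *
bwhere()
E
```

```text
t 14.4333 du,dl,h [ -2.39  -0.54 -24.58] Fn 0.44 F [-0.7  -0.41  0.26]
```

{"op": "jog_arm", "data": {
  "steps": [
    {"translation": [0.01, 0, -0.04], "rot": [0, 0, 0], "grip": 0},
    {"translation": [0.01, 0, -0.04], "rot": [0, 0, 0], "grip": 0},
    {"translation": [0, 0, 0], "rot": [0, 0, 0], "grip": 0}
  ]
}}

```text
time_s: 14.68
ee_pos: [504.4, -77.7, 53.6]
eef_rot: [[0.072, 0.26, 0.963], [-0.997, 0.02, 0.069], [-0.001, -0.965, 0.26]]
force: [-0.3, -0.1, 1.7]
width: 0.1
```

```bash
python3 - <<'E'
from plan import *
bwhere()
E
```

```text
t 14.6833 du,dl,h [ -2.26  -0.59 -26.42] Fn 1.7 F [-0.34 -0.12  1.67]
```

{"op": "jog_arm", "data": {
  "steps": [
    {"translation": [0.01, 0, -0.04], "rot": [0, 0, 0], "grip": 0},
    {"translation": [0.01, 0, -0.04], "rot": [0, 0, 0], "grip": 0},
    {"translation": [0.01, 0, -0.04], "rot": [0, 0, 0], "grip": 0},
    {"translation": [0, 0, 0], "rot": [0, 0, 0], "grip": 0}
  ]
}}

```text
time_s: 15.02
ee_pos: [505.2, -77.6, 50.6]
eef_rot: [[0.072, 0.26, 0.963], [-0.997, 0.02, 0.069], [-0.001, -0.965, 0.261]]
force: [-1.3, 1.1, 3.3]
width: 0.4
```

```bash
python3 - <<'E'
from plan import *
bwhere()
E
```

```text
t 15.0167 du,dl,h [ -2.22  -0.63 -29.49] Fn 3.51 F [-1.27  1.12  3.31]
```

{"op": "jog_arm", "data": {
  "steps": [
    {"translation": [0.01, 0, -0.04], "rot": [0, 0, 0], "grip": 0},
    {"translation": [0.01, 0, -0.04], "rot": [0, 0, 0], "grip": 0},
    {"translation": [0, 0, 0], "rot": [0, 0, 0], "grip": 0}
  ]
}}

```text
time_s: 15.27
ee_pos: [505.7, -77.6, 49.0]
eef_rot: [[0.072, 0.26, 0.963], [-0.997, 0.02, 0.069], [-0.001, -0.965, 0.261]]
force: [-5.0, 1.5, 9.1]
width: 0.5
```

```bash
python3 - <<'E'
from plan import *
bwhere()
E
```

```text
t 15.2667 du,dl,h [ -2.2   -0.66 -31.25] Fn 10.01 F [-5.02  1.48  9.05]
```

{"op": "jog_arm", "data": {
  "steps": [
    {"translation": [0, 0, -0.03], "rot": [0, 0, 0], "grip": 0},
    {"translation": [0, 0, 0], "rot": [0, 0, 0], "grip": 0},
    {"translation": [0, 0, 0], "rot": [0, 0, 0], "grip": 0}
  ]
}}

```text
time_s: 15.52
ee_pos: [505.8, -77.7, 48.8]
eef_rot: [[0.072, 0.26, 0.963], [-0.997, 0.02, 0.069], [-0.001, -0.965, 0.261]]
force: [-10.1, 2.8, 17.9]
width: 0.6
```

```bash
python3 - <<'E'
from plan import *
bwhere(); im=save("scene","s16.png")[160:280,160:320,::-1]; cv2.imwrite('pics/s16c.png',cv2.resize(im,None,fx=5,fy=5,interpolation=3))
E
```

```text
t 15.5167 du,dl,h [ -2.13  -0.7  -31.44] Fn 19.87 F [-10.06   2.83  17.93]
```

View pics/s16c.png

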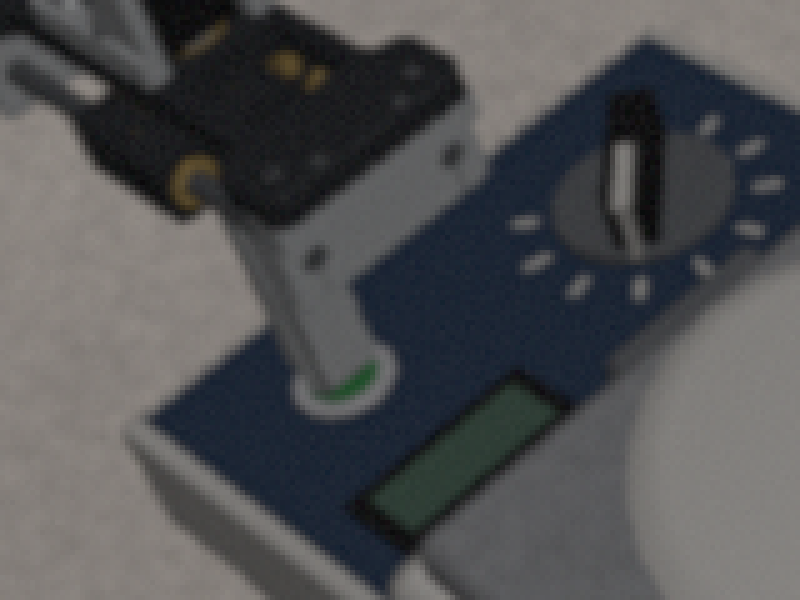

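Pressed hard to its stop (about 20 N, with the cap visibly sunk). Now I lift off along the normal.

{"op": "jog_arm", "data": {
  "steps": [
    {"translation": [-0.03, 0, 0.12], "rot": [0, 0, 0], "grip": 0},
    {"translation": [-0.06, 0, 0.24], "rot": [0, 0, 0], "grip": 0},
    {"translation": [-0.15, 0, 0.6], "rot": [0, 0, 0], "grip": 0},
    {"translation": [-0.2, 0, 0.8], "rot": [0, 0, 0], "grip": 0},
    {"translation": [-0.2, 0, 0.8], "rot": [0, 0, 0], "grip": 0},
    {"translation": [-0.2, 0, 0.8], "rot": [0, 0, 0], "grip": 0},
    {"translation": [0, 0, 0], "rot": [0, 0, 0], "grip": 0},
    {"translation": [0, 0, 0], "rot": [0, 0, 0], "grip": 0},
    {"translation": [0, 0, 0], "rot": [0, 0, 0], "grip": 0}
  ]
}}

```text
time_s: 16.32
ee_pos: [484.3, -77.6, 131.0]
eef_rot: [[0.071, 0.259, 0.963], [-0.997, 0.02, 0.069], [-0.001, -0.966, 0.259]]
force: [0.3, -0.7, -0.7]
width: 0.5
```

```bash
python3 - <<'E'
from plan import *
bwhere(); im=save("scene","s17.png")[160:280,160:320,::-1]; cv2.imwrite('pics/s17c.png',cv2.resize(im,None,fx=5,fy=5,interpolation=3))
save("wrist","w17.png")
for nme in ["amber_bottle","beaker","sample_jar"]:
    for q in vision.mark_of(nme,"scene")[:1]: print(nme,q["xy"])
E
```

```text
t 16.3167 du,dl,h [-1.63  0.91 53.52] Fn -0.71 F [ 0.27 -0.65 -0.67]
amber_bottle [350.5, 175.6]
beaker [165.4, 341.0]
sample_jar [287.7, 198.4]
```

View pics/s17.png

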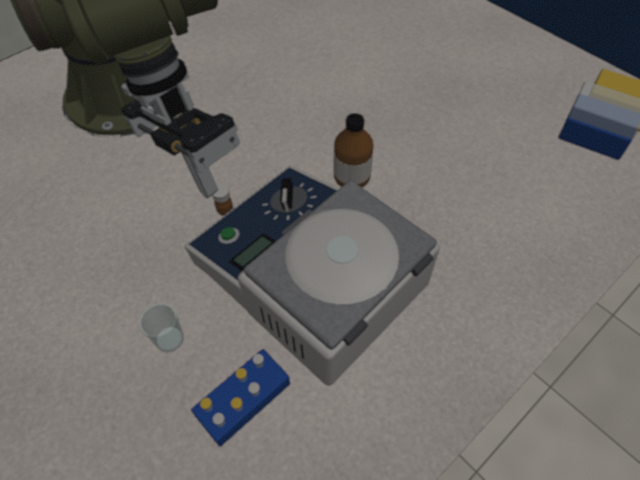

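View pics/w17.png

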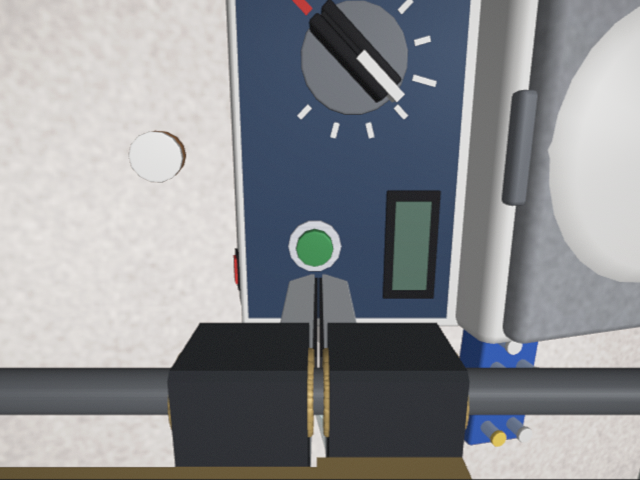

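The pointer is on mark 6 with three white marks left beyond it. The button is out again, everything stands where it did, and the arm is clear.

```bash
python3 -c "
from plant import bot
print(bot.job_done())"
```

```text
the job is handed in; nothing more can be done
None
```

I pushed the selector five clicks clockwise, from mark 1 to mark 6, using the closed fingertips on the one side of the bar only. I then pressed the start button to its stop, let it out again, and handed the job in at about 16 s.

**Last checks:**
- **Selector:** after I let go, the wrist camera and the network's pointer position both put it on mark 6 (45° clockwise of uphill), with marks 7 to 9 still beyond it. It showed the same before and after the button press.
- **Button:** it sank about 5 mm and then hit a firm stop, with about 20 N on the finger. The last picture shows it back out.
- **Loose items:** all four look to be where they started. The network's bottle and beaker positions moved by no more than about 2 pixels. It misplaced the jar, reporting it on the selector, and I did not query the rack. I judged the jar and rack by eye.
- **Contact:** the arm was clear and the measured force was near zero.

**Disagreement with the given data:** the fingertips are about 30 mm shorter than `bot.tip_reach` (11 mm) says. On the first pass they went over the selector without touching it. The scene and wrist pictures showed the offset, and I lowered the tool to correct for it.

The interface gives no readings of the selector or button joints, so I had only the pictures and forces to go by.

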